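Load the dry bath with heating blocks, wells up, and switch it on

ROBOT

A 7-joint arm with a two-finger parallel gripper is mounted at the origin on a cart in front of the work surface, level with it; the furniture and walls round the work are solid. World frame = base frame: x ahead of the robot, y to its left, z up, the work surface at z = 0. Lengths are in m, angles in rad, forces in N, time in s.
With the tool pointing down it reaches from about 0.425 to 0.875 m from the base axis. Payload 4.7 kg.
Tool frame: the origin (TCP) lies at the very end of the fingers, on their centre line; the grasp point (between the pads) lies 19 mm behind it; z points along the fingers, y is the line along which they close (so a half turn about z gives the same grasp; the last joint's range is limited). The gripper opens to 87 mm and grips with 3 to 60 N. Pads are 19 mm wide; open, the fingers measure 117 mm over their backs; the gripper's body (75 mm by 190 mm) begins 51 mm behind the grasp point.
Start: joints at [1.191, 0.321, -0.07, 1.45, 0.023, 1.371, -0.057], TCP at [0.249, -0.6, 0.192] pointing down, gripper open.
Joint ranges: [-2.86, 2.86], [-0.3, 2.09], [-1.38, 1.24], [0.06, 2.45], [-1.56, 4.7], [0.09, 2.05], [-2.69, 2.69]. Speed limits (rad/s): [2.57, 2.57, 3.14, 3.14, 3.14, 3.14, 3.14].

INTERFACE

Orientations are given as a rotation vector (axis times angle).
In Python, from bench import ctrl, vision gives the robot as it stands.
- The arm moves only by the tool jog_arm, never from a script. Its argument "increments" is a list of rows, each an object of numbers: "tx", "ty", "tz": the shift along the tool's x, y, z in mm; "wx", "wy", "wz": the turn, a rotation vector about the tool's x, y, z in rad; "gripper": the opening, from 0 (shut) to 1 (fully open). In form: [{"tx": .., "ty": .., "tz": .., "wx": .., "wy": .., "wz": .., "gripper": ..}, ...]. A call has exactly 5 rows; each row is the pose to reach, as a shift and turn from the pose commanded when the call began, along the tool's axes at that moment; what a row does not reach only later rows make up. A row lasts 1/12 s, in which the tool goes at most 41.7 mm and 7.16 degrees, less where a joint would pass 70% of its speed; a pose out of reach is approached as far as the arm can. A call with a gripper value outside its range is refused whole. The fingers move at their own pace and stop on an object; "grip_force" is the grip in N (left out, the last holds). Time passes only in rows, so rows that repeat a pose let the fingers close, or fill a call up. It gives the time, the measured TCP pose, the force, the opening and the grip force at its end, in the units of the state.
- ctrl.get_state(): the state, without advancing time (a new reading comes with each control period).
- vision.get_image(name): name is "scene" or "top"; returns a dict with "color" (400x640x3 uint8, blue, green, red), "fx", "fy", "cx", "cy" (pixels), "extrinsics" (4x4, takes a point from world to camera coordinates). Camera axes: x right, y down, z forward; pixel columns grow to the right and rows downward; lengths in m; the calibration is good to about 2 mm. A picture is of the moment at which its call begins. There is no depth.
- ctrl.close_job(): hands the job in; it is judged then, once.
Trained networks look in the newest picture that a camera, given by its name, has taken for a name from the list of things; names that differ only in an ending like _2 or _b are one class to them, and where a whole thing is asked for, a point or a joint stands for the part that bears it (a point fixed in the world has none). Each returns a list of dicts, best first, with "conf" (0 to 1); they miss things now and then, are a little off and sometimes report something else, mostly with a low value. They report only what shows in the picture. A call takes as long as a camera call. They do not tell look-alikes from the thing itself.
- vision.spot_in(camera, thing): "bbox" ([left, top, right, bottom] in pixels, round what is visible of it).
The state is a dict: "time": time; "joint_positions": joint angles; "qd": joint speeds; "joint_torque": joint torques, N m; "position": TCP position; "tool_rot": TCP orientation; "ft_force": force on the tool from outside, world axes, zero at the start; "torque": the same for the moment, N m; "grip_width": opening from 0.0 (shut) to 1.0 (fully open); "grip_force": force on a finger pad.
Only numpy, scipy, OpenCV 4.12 (cv2) and the standard library are available. Lean on these libraries where they do the work, as an engineer would, in place of code of your own. Each camera call takes 0.05 s, during which the arm holds its last target. There are 200 camera calls.

TASK

Get the dry bath ready: move the red-capped bottle that was left standing on its ledge onto the cork coaster, then bring every blue heating block from the bench onto the ledge and tip it over the step so that it lies flat on the floor of the sunken tray with its wells facing up. Only when all the blocks are in, turn the selector knob clockwise until it clicks past its detent and stays there; leave the beaker where it is.

Things in the scene. Friction and masses are not known exactly. Their poses are not given: they have to be found in the camera images.
- dry_bath: white dry-bath heater fixed on the bench; origin on the bench plane below the middle of the step edge; x from ledge to tray, y along the step, z up. From x = -78 to 0 mm the flat ledge, 44 mm above the bench, y = +-129 mm; x = 0 to 92 mm the sunken tray; x = 92 to 168 mm a console 44 mm high with selector knob and display
- step_edge (a point): middle of the step's upper edge, over the dry bath's origin, 44 mm above the bench. The step drops 36 mm straight to the tray floor. A block on the ledge with its wells facing away from the tray, pushed toward the tray until its centre is past the edge, tumbles a quarter turn and lands wells up
- tray_mid (a point): centre of the tray floor, 8 mm above the bench, at x = 46 mm in the dry bath. Floor 92 mm long in x, y = +-121 mm; side walls up to 36 mm above the bench. Grey lines painted at y = +-39 mm mark three places for blocks, centred at y = -78, 0 and +78 mm, but a block may lie anywhere on the tray floor
- selector (a joint): angle of the selector knob in rad: 0 = off (start), 1.2 = on (end stop); grows clockwise seen from above. A sprung detent has its hump half-way, at 0.6: let go before it, the knob springs back to 0, past it, it snaps on to 1.2. About 0.12 N m is needed
- selector_grip (a point): on the knob's axis at the height to grip, 67 mm above the bench, at x = 132, y = 50 mm in the dry bath. The black grip bar is 54 mm long, 14 mm thick and 30 mm high (top 80 mm above the bench); at joint value q it points (0.6 - q) rad counter-clockwise from the dry bath's x axis
- bottle_mid (a point): small bottle with a red screw cap, 46 mm in diameter, 88 mm tall, standing on the ledge at the start; the point is half-way up its axis
- coaster: round cork coaster fixed on the bench, 100 mm in diameter, 4 mm thick; origin at the centre of its underside
- beaker: glass beaker 76 x 70 x 91 mm standing on the bench behind the blocks, to be left alone; origin at the centre of its foot. Fixed beige thermal cyclers, 320 mm high, stand on both sides of it and further right; their fronts reach forward to about x = 0.58 (left of it) and x = 0.46 m (right of it), so cross there above them
- block_1_mid (a point): centre of a dark-blue heating block, 400 g, 52 mm thick (own x), 60 mm wide (own y), 64 mm tall (own z). One 60 x 64 mm face has 3 x 3 dark round wells; it looks along the block's own -x. Starts standing on the bench, wells facing sideways, roughly to the robot. Not every block is present in every run
- block_2_mid (a point): a second heating block like block_1
- block_3_mid (a point): a third heating block like block_1
- block_1: underside centre of the same block as it stands at the start
- block_2: underside centre of the same block as it stands at the start
- block_3: underside centre of the same block as it stands at the start
Not all that is in view belongs to the job. Leave any orange, pink or turquoise look-alike of the part that bears bottle_mid alone.

How it is judged:
On the way, in this order (a step that is already met when the one before it is completed fails the run):
1. every block lies in the tray with its wells up, the bottle stands on the coaster, and the knob is still off (x of block_1_mid in the frame of dry_bath between 0.015 and 0.078 m and y of block_1_mid in the frame of dry_bath between -0.115 and 0.115 m and z of each of block_1_mid, block_2_mid, block_3_mid in the frame of dry_bath below 0.04 m and angle between each of block_1_mid, block_2_mid, block_3_mid's own x axis and vertical above 3 rad and x of block_2_mid in the frame of dry_bath between 0.015 and 0.078 m and y of block_2_mid in the frame of dry_bath between -0.115 and 0.115 m and x of block_3_mid in the frame of dry_bath between 0.015 and 0.078 m and y of block_3_mid in the frame of dry_bath between -0.115 and 0.115 m and horizontal distance between bottle_mid and coaster below 0.035 m and height (world z) of bottle_mid below 0.055 m and angle between bottle_mid's own z axis and vertical below 0.12 rad and value of joint selector below 0.35 rad), for 0.2 s.
2. the knob is turned past its detent (value of joint selector above 1 rad), for 0.2 s.
At the end, for the whole second after the job is handed in: every block that is present lies flat in the tray (centre at most 40 mm above the bench), wells up within 8 degrees and at rest; the bottle stands upright (7 degrees) with its axis within 35 mm of the coaster's centre; the knob rests past its detent (joint above 1.0 rad) (x of block_1_mid in the frame of dry_bath between 0.015 and 0.078 m and y of block_1_mid in the frame of dry_bath between -0.115 and 0.115 m and z of each of block_1_mid, block_2_mid, block_3_mid in the frame of dry_bath below 0.04 m and angle between each of block_1_mid, block_2_mid, block_3_mid's own x axis and vertical above 3 rad and x of block_2_mid in the frame of dry_bath between 0.015 and 0.078 m and y of block_2_mid in the frame of dry_bath between -0.115 and 0.115 m and x of block_3_mid in the frame of dry_bath between 0.015 and 0.078 m and y of block_3_mid in the frame of dry_bath between -0.115 and 0.115 m and horizontal distance between bottle_mid and coaster below 0.035 m and height (world z) of bottle_mid below 0.055 m and angle between bottle_mid's own z axis and vertical below 0.12 rad and value of joint selector above 1 rad and linear speed of each of block_1, block_2, block_3 below 0.02 m/s); the robot touches nothing.
It fails at once if the beaker is moved by more than 40 mm (distance of beaker from where it was at the start of the episode above 0.04 m).
Of block_1, block_2, block_3 only 2 to 3 are there at a start; the rules pass over those that are not, and their reading is None.
At some moment in a run one of block_1, block_2, block_3 may be knocked a few centimetres aside while the robot is not near it.
It also fails if it takes over 210 s, if anything falls off the work surface, if the arm or the gripper's body presses on something with over 40 N, if the wrist force passes 120 N, or if a joint passes its speed limit or range.

## Working session

There is one attempt and no reset: what is moved stays moved. The work goes in short steps, Python scripts to look and compute and a tool call to move; the robot and the scene stay as the last step left them, time stands still between calls to the robot, and variables do not carry over. Pictures are saved under pics/ and viewed, at most 14 in all, crops included, and the job is handed in when it is done.

Besides the shell and the picture viewer there is one more tool, called after "Request:" as name(argument=value, ...), one argument or row to a line, values as JSON. jog_arm: Moves the arm, as the interface text tells. Its arguments: {"type":"object","properties":{"increments":{"type":"array"},"grip_force":{"type":"number"}},"required":["increments"]}

```bash
ls; mkdir -p pics
cat > h.py <<'E'
import numpy as np, cv2
from bench import ctrl, vision
def snap(n,f=None):
    im=vision.get_image(n)
    if f: cv2.imwrite('pics/'+f,im['color'])
    return im
def ray(im,u,v,z):
    E=np.array(im['extrinsics']);R,t=E[:3,:3],E[:3,3]
    d=R.T@np.array([(u-im['cx'])/im['fx'],(v-im['cy'])/im['fy'],1]);c=-R.T@t
    return c+d*(z-c[2])/d[2]
def proj(im,p):
    E=np.array(im['extrinsics']);q=E[:3,:3]@np.array(p)+E[:3,3]
    return np.array([im['fx']*q[0]/q[2]+im['cx'],im['fy']*q[1]/q[2]+im['cy']])
E
python3 - <<'E'
from h import *
s=ctrl.get_state();print({k:np.round(v,3) for k,v in s.items()})
for n in('scene','top'):
    im=snap(n,n+'0.png');E=np.array(im['extrinsics']);print(n,im['fx'],np.round(-E[:3,:3].T@E[:3,3],3),np.round(E[:3,:3],2).tolist())
    for t in('dry_bath','bottle_mid','coaster','beaker','block_1','selector'):
        print(t,[(np.round(d['bbox']).tolist(),round(d['conf'],2)) for d in vision.spot_in(n,t)])
E
```

```text
pics
{'time': np.float64(0.0), 'joint_positions': array([ 1.191,  0.322, -0.07 ,  1.452,  0.023,  1.371, -0.057]), 'qd': array([ 0.   , -0.001, -0.001, -0.001, -0.001,  0.001, -0.001]), 'joint_torque': array([-0.0000e+00, -4.9128e+01, -4.0400e-01, -3.1252e+01, -6.4000e-02,
        4.4000e-02,  0.0000e+00]), 'position': array([ 0.249, -0.6  ,  0.191]), 'tool_rot': array([-3.079e+00, -6.140e-01,  1.000e-03]), 'ft_force': array([-0.904, -0.015,  0.421]), 'torque': array([-0.05 , -0.02 ,  0.034]), 'grip_force': np.float64(0.0), 'grip_width': np.float64(1.002)}
scene 361.47020159737247 [0.146 0.83  0.783] [[-0.86, -0.51, -0.01], [-0.32, 0.55, -0.77], [0.4, -0.66, -0.64]]
dry_bath [([240.0, 190.0, 354.0, 276.0], 0.61)]
bottle_mid [([312.0, 281.0, 327.0, 312.0], 0.65), ([319.0, 200.0, 336.0, 232.0], 0.56), ([373.0, 169.0, 390.0, 188.0], 0.54), ([264.0, 168.0, 278.0, 197.0], 0.53)]
coaster [([246.0, 297.0, 289.0, 328.0], 0.63)]
beaker [([354.0, 140.0, 366.0, 169.0], 0.75)]
block_1 [([398.0, 160.0, 421.0, 189.0], 0.74), ([363.0, 186.0, 390.0, 218.0], 0.67)]
selector [([255.0, 210.0, 276.0, 227.0], 0.81), ([320.0, 205.0, 337.0, 234.0], 0.56)]
top 451.88098698677913 [0.283 0.099 1.5  ] [[0.08, -1.0, -0.0], [-0.97, -0.07, -0.21], [0.21, 0.02, -0.98]]
dry_bath [([253.0, 154.0, 341.0, 234.0], 0.68)]
bottle_mid [([230.0, 238.0, 244.0, 254.0], 0.72), ([299.0, 211.0, 311.0, 223.0], 0.7), ([329.0, 132.0, 342.0, 147.0], 0.6), ([279.0, 156.0, 298.0, 175.0], 0.59), ([383.0, 233.0, 400.0, 249.0], 0.57), ([413.0, 250.0, 433.0, 269.0], 0.31)]
coaster [([207.0, 201.0, 235.0, 232.0], 0.72)]
beaker [([415.0, 185.0, 440.0, 207.0], 0.94)]
block_1 [([414.0, 247.0, 435.0, 272.0], 0.92), ([349.0, 236.0, 373.0, 257.0], 0.54)]
selector [([280.0, 157.0, 299.0, 172.0], 0.72), ([205.0, 203.0, 240.0, 229.0], 0.25)]
```

Run:
```python
import cv2
a=cv2.imread('pics/top0.png')[115:285,190:450];cv2.imwrite('pics/topc.png',cv2.resize(a,None,fx=3,fy=3,interpolation=2))
a=cv2.imread('pics/scene0.png')[130:340,230:480];cv2.imwrite('pics/scenec.png',cv2.resize(a,None,fx=2.8,fy=2.8,interpolation=2))
```

```text
(no output)
```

View pics/topc.png

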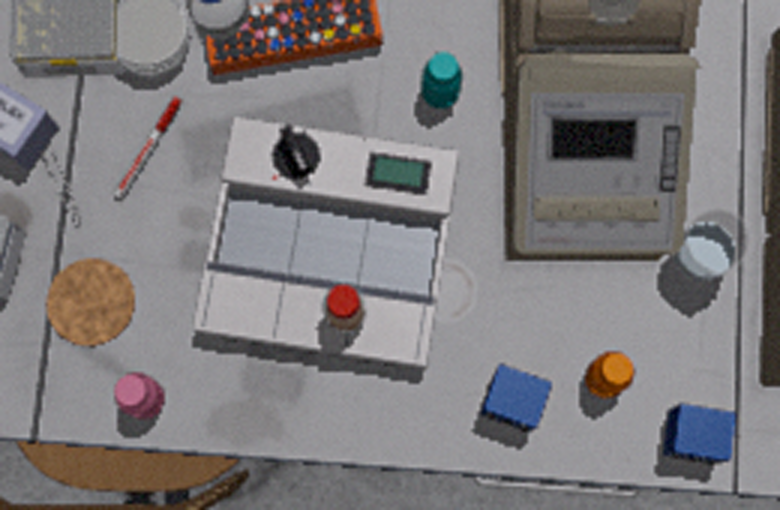

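View pics/scenec.png

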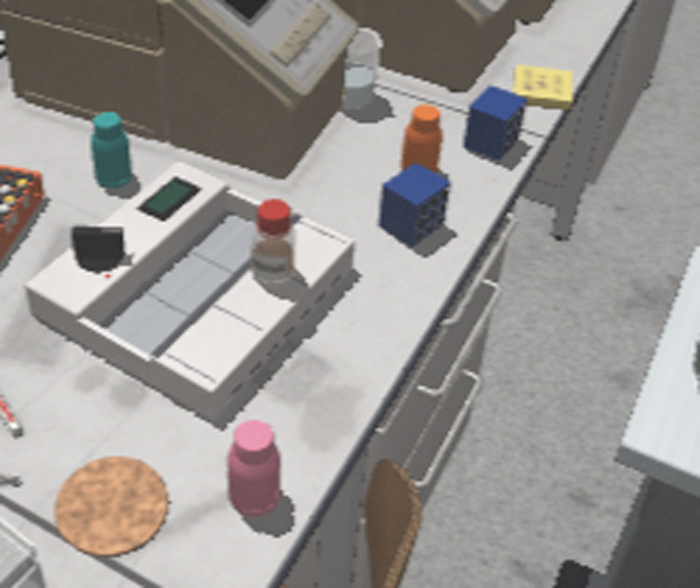

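The top crop shows two blue blocks, at crop (517,397) and (700,433), and no third. The bottle to move is the red-capped one on the ledge at crop (343,300), full image (304,215). The look-alikes are pink at (140,395), orange at (610,375) and teal at (440,80). The scene crop confirms this: red cap at (275,215), standing on the ledge. Next I fit poses from both views.

```bash
cat > fit.py <<'E'
from h import *
from scipy.optimize import least_squares
def T(p,pts): 
    x,y,a=p;c,s=np.cos(a),np.sin(a);pts=np.array(pts,float)
    return np.c_[x+c*pts[:,0]-s*pts[:,1],y+s*pts[:,0]+c*pts[:,1],pts[:,2]]
BOX=[(i*.026,j*.03,k) for i in(-1,1) for j in(-1,1) for k in(0,.064)]
def blue(im):
    h=cv2.cvtColor(im['color'],cv2.COLOR_BGR2HSV)
    return cv2.inRange(h,(105,110,25),(130,255,255))
def blobs(im,amin=120):
    n,l,s,c=cv2.connectedComponentsWithStats(blue(im))
    return [(l==i,s[i],c[i]) for i in range(1,n) if s[i,4]>amin]
def moments(mask):
    v,u=np.nonzero(mask);return u,v
def fitblock(views,x0,z0=0.):
    # views: list of (im,mask); soft area IoU via supersampled polygon
    ks=4
    def cost(p):
        P=T(p,BOX)+[0,0,z0];e=0
        for im,m in views:
            q=np.array([proj(im,a) for a in P]);h=cv2.convexHull(((q+.5)*ks).astype(np.float32))
            v,u=np.nonzero(m);o=np.array([u.min()-6,v.min()-6]);w=u.max()-o[0]+7;hh=v.max()-o[1]+7
            r=np.zeros((hh*ks,w*ks),np.float32);cv2.fillPoly(r,[np.round((h-o*ks)).astype(np.int32)],1)
            r=cv2.resize(r,(int(w),int(hh)),interpolation=cv2.INTER_AREA)
            e+=np.abs(r-m[o[1]:o[1]+hh,o[0]:o[0]+w]).sum()/m.sum()
        return e
    from scipy.optimize import minimize
    best=None
    for a in np.arange(-.7,.7,.2):
        s=np.array([x0[0],x0[1],a]);r=minimize(cost,s,method='Nelder-Mead',options=dict(initial_simplex=[s,s+[.015,0,0],s+[0,.015,0],s+[0,0,.15]]))
        if best is None or r.fun<best.fun: best=r
    return best
E
cat > f1.py <<'E'
from fit import *
top=snap('top');sc=snap('scene')
ct=np.array([(234,118),(458,150),(195,333),(423,366)])/3+[190,115]
cs=np.array([(28,290),(180,165),(355,242),(217,402)])/2.8+[230,130]
Pt=[(.168,.129,.044),(.168,-.129,.044),(-.078,.129,.044),(-.078,-.129,.044)]
Ps=[Pt[0],Pt[1],Pt[3],Pt[2]]
def res(p): return np.r_[[proj(top,a) for a in T(p,Pt)]-ct,[proj(sc,a) for a in T(p,Ps)]-cs].ravel()
r=least_squares(res,[.6,.1,0]);print('bath',np.round(r.x,4),np.round(r.fun,1))
for n,im in(('t',top),('s',sc)):
    for m,s,c in blobs(im): print(n,s,np.round(c,1),np.round(ray(im,*c,.04),3))
print('bottle top', ray(top,343/3+190-.3,300/3+115-.3,.132), 'coaster',ray(top,90/3+190,301/3+115,.004),'beaker',ray(top,427.5,203,0), ray(sc,267.5,312.5,.004))
E
python3 f1.py
```

```text
bath [ 0.5508  0.1975 -0.0745] [-2.   0.8 -0.7  1.1 -2.1  0.8  0.4  1.6 -1.5 -1.4 -0.6 -1.9  0.9 -1.2
 -0.4 -2.9]
t [ 15  49  27  25 433] [27.9 61.4] [1.011 1.19  0.04 ]
t [240  80  13  13 122] [245.8  85.7] [0.976 0.41  0.04 ]
t [253 100  14  16 173] [259.4 107.8] [0.897 0.354 0.04 ]
t [351 237  22  21 309] [361.7 247. ] [ 0.444 -0.025  0.04 ]
t [411 250  24  19 361] [422.9 259. ] [ 0.42  -0.222  0.04 ]
s [398 161  20  12 133] [407.6 166.6] [ 0.425 -0.254  0.04 ]
s [367 189  23  14 184] [378.5 195.6] [ 0.449 -0.049  0.04 ]
s [184 194  18  16 203] [192.2 200.9] [0.953 0.277 0.04 ]
s [149 204  17  15 183] [157.3 210.9] [1.01  0.367 0.04 ]
bottle top [0.51952925 0.16514744 0.132     ] coaster [0.51834012 0.45246929 0.004     ] beaker [ 6.13672922e-01 -2.41928598e-01 -2.22044605e-16] [0.51525192 0.46381688 0.004     ]
```

```bash
sed -i 's/(105,110,25)/(105,90,12)/' fit.py
cat > f2.py <<'E'
from fit import *
top=snap('top');sc=snap('scene')
def near(im,p): 
    q=proj(im,p);return min(blobs(im,80),key=lambda b:np.hypot(*(b[2]-q)))
B=[]
for g in((.444,-.03,.04),(.42,-.23,.04)):
    bt=near(top,g);bs=near(sc,g);print(bt[1],bs[1])
    for vs in([(top,bt[0])],[(top,bt[0]),(sc,bs[0])]):
        r=fitblock(vs,g[:2]);print(np.round(r.x,4),round(r.fun,3))
    B.append(r.x)
p=[.5508,.1975,-.0745]
def ov(im,o,w,k,f):
    a=cv2.resize(im['color'][o[1]:o[1]+w[1],o[0]:o[0]+w[0]],None,fx=k,fy=k,interpolation=2)
    def L(pts): cv2.polylines(a,[np.round((np.array([proj(im,x) for x in pts])+.5-o)*k).astype(np.int32)],True,(0,255,0),1)
    L(T(p,[(.168,.129,.044),(.168,-.129,.044),(-.078,-.129,.044),(-.078,.129,.044)]))
    L(T(p,[(0,.121,.044),(0,-.121,.044)]));L(T(p,[(0,.121,.008),(.092,.121,.008),(.092,-.121,.008),(0,-.121,.008)]))
    for b in B: L(T(b,[(-.026,-.03,.064),(-.026,.03,.064),(.026,.03,.064),(.026,-.03,.064)]))
    cv2.imwrite('pics/'+f,a)
ov(top,np.array([195,145]),(250,140),3.2,'o1.png');ov(sc,np.array([230,130]),(200,160),3.7,'o2.png')
E
python3 f2.py
```

```text
[350 237  24  21 324] [367 189  23  15 194]
[ 0.4441 -0.0238 -0.296 ] 0.13
[ 0.441  -0.024   0.3086] 1.353
[411 250  24  19 375] [398 161  20  13 165]
[ 0.4204 -0.2227 -0.0602] 0.116
[ 0.4193 -0.2218  0.16  ] 1.148
```

View pics/o1.png

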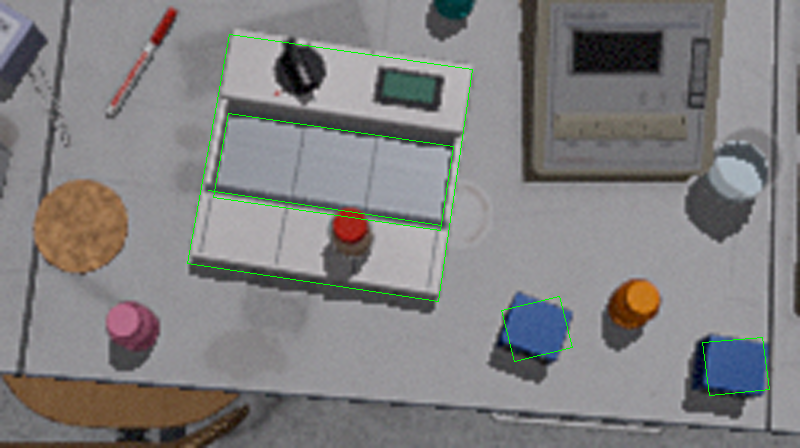

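View pics/o2.png

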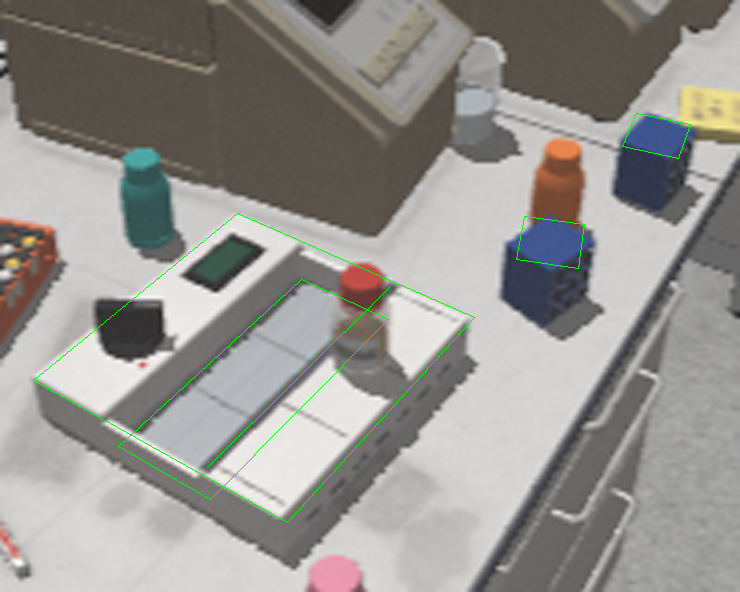

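```bash
cat > go.py <<'E'
# usage: go.py yaw x y z [x y z ...]  -> wz from present, then shifts in present tool axes (first), later in the yaw-ed axes
import sys;from h import *
from scipy.spatial.transform import Rotation as R
a=[float(v) for v in sys.argv[1:]];s=ctrl.get_state();M=R.from_rotvec(s['tool_rot']).as_matrix();p=np.array(s['position'])
T=lambda y:np.c_[[np.cos(y),np.sin(y),0],[np.sin(y),-np.cos(y),0],[0,0,-1]]
print('t',round(s['time'],2),'pos',np.round(p,4),'yaw',round(np.arctan2(M[1,0],M[0,0]),3),'w(tool)',np.round(R.from_matrix(M.T@T(a[0])).as_rotvec(),3),'grip',round(float(s['grip_width']),3),np.round(s['ft_force'],1))
for i in range(1,len(a),3):
    q=np.array(a[i:i+3]);d=M.T@(q-p)*1000;print(np.round(d,1),'len',round(np.linalg.norm(d)));p=q;M=T(a[0])
E
python3 go.py -.0745 .32 -.46 .22 .40 -.30 .25 .48 -.12 .25 .53 .03 .24 .5195 .165 .24 .5195 .165 .073
```

```text
t 0.9 pos [ 0.2494 -0.6003  0.1919] yaw 0.394 w(tool) [0.    0.    0.468] grip 1.0 [ 0.1  0.5 -0.3]
[ 119.  -102.4  -28.1] len 160
[  67.9 -165.5  -30. ] len 181
[  66.4 -185.5    0. ] len 197
[  38.7 -153.3   10. ] len 158
[ -20.5 -133.8    0. ] len 135
[  0.   0. 167.] len 167
```

Request:
jog_arm(
  increments=[
    {"tx":24,"ty":-20,"tz":-6,"wz":0.094},
    {"tx":48,"ty":-41,"tz":-12,"wz":0.188},
    {"tx":72,"ty":-61,"tz":-18,"wz":0.281},
    {"tx":96,"ty":-82,"tz":-24,"wz":0.375},
    {"tx":119,"ty":-102,"tz":-29,"wz":0.469},
  ],
)

```text
validation failed for argument at $.in...
```

Request:
jog_arm(
  increments=[
    {"tx":24,"ty":-20,"tz":-6,"wx":0,"wy":0,"wz":0.094,"gripper":1},
    {"tx":48,"ty":-41,"tz":-12,"wx":0,"wy":0,"wz":0.188,"gripper":1},
    {"tx":72,"ty":-61,"tz":-18,"wx":0,"wy":0,"wz":0.281,"gripper":1},
    {"tx":96,"ty":-82,"tz":-24,"wx":0,"wy":0,"wz":0.375,"gripper":1},
    {"tx":119,"ty":-102,"tz":-28,"wx":0,"wy":0,"wz":0.469,"gripper":1},
  ],
)

```text
time: 1.32
position: [0.321, -0.459, 0.2206]
tool_rot: [3.138, -0.125, 0.001]
ft_force: [0.8, 0.5, 0.2]
grip_width: 0.998
grip_force: 0.0
```

Request:
jog_arm(
  increments=[
    {"tx":14,"ty":-33,"tz":-6,"wx":0,"wy":0,"wz":0,"gripper":1},
    {"tx":28,"ty":-66,"tz":-12,"wx":0,"wy":0,"wz":0,"gripper":1},
    {"tx":41,"ty":-99,"tz":-18,"wx":0,"wy":0,"wz":0,"gripper":1},
    {"tx":55,"ty":-132,"tz":-24,"wx":0,"wy":0,"wz":0,"gripper":1},
    {"tx":68,"ty":-165,"tz":-30,"wx":0,"wy":0,"wz":0,"gripper":1},
  ],
)

```text
time: 1.73
position: [0.4009, -0.2993, 0.2504]
tool_rot: [3.139, -0.118, 0.001]
ft_force: [1.1, 0.3, -0.2]
grip_width: 1.001
grip_force: 0.0
```

Request:
jog_arm(
  increments=[
    {"tx":14,"ty":-37,"tz":0,"wx":0,"wy":0,"wz":0,"gripper":1},
    {"tx":27,"ty":-74,"tz":0,"wx":0,"wy":0,"wz":0,"gripper":1},
    {"tx":40,"ty":-111,"tz":0,"wx":0,"wy":0,"wz":0,"gripper":1},
    {"tx":53,"ty":-148,"tz":0,"wx":0,"wy":0,"wz":0,"gripper":1},
    {"tx":66,"ty":-185,"tz":0,"wx":0,"wy":0,"wz":0,"gripper":1},
  ],
)

```text
time: 2.15
position: [0.4805, -0.1196, 0.2503]
tool_rot: [3.139, -0.118, 0.001]
ft_force: [0.7, -0.3, 0.7]
grip_width: 0.999
grip_force: 0.0
```

Request:
jog_arm(
  increments=[
    {"tx":8,"ty":-31,"tz":2,"wx":0,"wy":0,"wz":0,"gripper":1},
    {"tx":16,"ty":-62,"tz":4,"wx":0,"wy":0,"wz":0,"gripper":1},
    {"tx":24,"ty":-92,"tz":6,"wx":0,"wy":0,"wz":0,"gripper":1},
    {"tx":32,"ty":-123,"tz":8,"wx":0,"wy":0,"wz":0,"gripper":1},
    {"tx":39,"ty":-153,"tz":10,"wx":0,"wy":0,"wz":0,"gripper":1},
  ],
)

```text
time: 2.57
position: [0.5308, 0.0298, 0.2401]
tool_rot: [3.139, -0.118, 0.001]
ft_force: [-0.5, -0.5, 0.3]
grip_width: 0.999
grip_force: 0.0
```

Request:
jog_arm(
  increments=[
    {"tx":-7,"ty":-45,"tz":0,"wx":0,"wy":0,"wz":0,"gripper":1},
    {"tx":-14,"ty":-90,"tz":0,"wx":0,"wy":0,"wz":0,"gripper":1},
    {"tx":-20,"ty":-134,"tz":0,"wx":0,"wy":0,"wz":0,"gripper":1},
    {"tx":-20,"ty":-134,"tz":0,"wx":0,"wy":0,"wz":0,"gripper":1},
    {"tx":-20,"ty":-134,"tz":0,"wx":0,"wy":0,"wz":0,"gripper":1},
  ],
)

```text
time: 2.98
position: [0.5192, 0.1687, 0.2402]
tool_rot: [-3.138, 0.104, -0.0]
ft_force: [-0.2, 0.1, 0.3]
grip_width: 1.001
grip_force: 0.0
```

```bash
python3 - <<'E'
from h import *
im=snap('scene','s1.png');print([(np.round(d['bbox']).tolist(),round(d['conf'],2)) for d in vision.spot_in('scene','bottle_mid')])
print('proj TCP axis',proj(im,(.519,.167,.132)),proj(im,(.519,.167,.088)))
t=snap('top');h=cv2.cvtColor(t['color'],cv2.COLOR_BGR2HSV)
cv2.imwrite('pics/s1c.png',cv2.resize(im['color'][150:290,250:400],None,fx=4,fy=4,interpolation=2))
E
python3 go.py -.0745 .5195 .165 .073
```

```text
[([263.0, 171.0, 278.0, 195.0], 0.84), ([318.0, 202.0, 336.0, 232.0], 0.83), ([373.0, 164.0, 386.0, 190.0], 0.67), ([312.0, 279.0, 328.0, 315.0], 0.65)]
proj TCP axis [326.83859715 204.25478765] [326.70723338 216.00799674]
t 3.13 pos [0.521  0.1614 0.2397] yaw -0.077 w(tool) [ 0.001 -0.    -0.003] grip 1.001 [ 0.5  0.1 -0.2]
[ -1.8  -3.7 166.7] len 167
```

View pics/s1c.png

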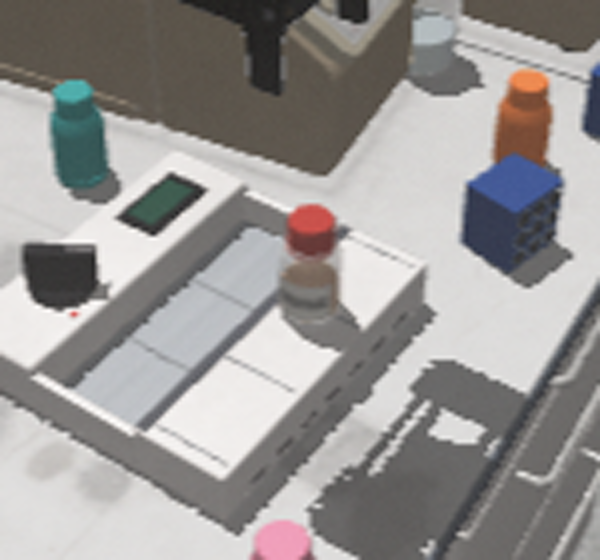

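The crop shows the red-capped bottle on the ledge, with cap centre at full (328,204). That is within 1.5 px of the planned grasp axis at (327,204). Orange is at full (381,174), teal at (269,174) and pink at (320,288), so this is the right bottle. Going down to grasp it.

Request:
jog_arm(
  increments=[
    {"tx":0,"ty":0,"tz":33,"wx":0,"wy":0,"wz":0,"gripper":1},
    {"tx":0,"ty":0,"tz":66,"wx":0,"wy":0,"wz":0,"gripper":1},
    {"tx":0,"ty":0,"tz":100,"wx":0,"wy":0,"wz":0,"gripper":1},
    {"tx":0,"ty":0,"tz":135,"wx":0,"wy":0,"wz":0,"gripper":1},
    {"tx":0,"ty":0,"tz":165,"wx":0,"wy":0,"wz":0,"gripper":1},
  ],
)

```text
time: 3.55
position: [0.5206, 0.1598, 0.0726]
tool_rot: [3.137, -0.125, -0.001]
ft_force: [0.4, -1.3, 0.2]
grip_width: 1.004
grip_force: 0.0
```

Request:
jog_arm(
  increments=[
    {"tx":0,"ty":0,"tz":0,"wx":0,"wy":0,"wz":0,"gripper":1},
    {"tx":0,"ty":0,"tz":0,"wx":0,"wy":0,"wz":0,"gripper":0.7},
    {"tx":0,"ty":0,"tz":0,"wx":0,"wy":0,"wz":0,"gripper":0.4},
    {"tx":0,"ty":0,"tz":0,"wx":0,"wy":0,"wz":0,"gripper":0.4},
    {"tx":0,"ty":0,"tz":0,"wx":0,"wy":0,"wz":0,"gripper":0.4},
  ],
  grip_force=20,
)

```text
time: 3.97
position: [0.5223, 0.1634, 0.0771]
tool_rot: [-3.139, 0.119, -0.006]
ft_force: [-0.4, 0.1, 0.5]
grip_width: 0.784
grip_force: 0.0
```

Request:
jog_arm(
  increments=[
    {"tx":0,"ty":0,"tz":0,"wx":0,"wy":0,"wz":0,"gripper":0.4},
    {"tx":0,"ty":0,"tz":0,"wx":0,"wy":0,"wz":0,"gripper":0.4},
    {"tx":0,"ty":0,"tz":0,"wx":0,"wy":0,"wz":0,"gripper":0.4},
    {"tx":0,"ty":0,"tz":0,"wx":0,"wy":0,"wz":0,"gripper":0.4},
    {"tx":0,"ty":0,"tz":0,"wx":0,"wy":0,"wz":0,"gripper":0.4},
  ],
)

```text
time: 4.38
position: [0.5211, 0.1644, 0.0755]
tool_rot: [-3.138, 0.117, -0.002]
ft_force: [-0.6, 1.7, 1.8]
grip_width: 0.441
grip_force: 17.8
```

```bash
python3 go.py -.0745 .5195 .165 .16 .52 .31 .14 .517 .456 .14 .517 .456 .036
```

```text
t 4.38 pos [0.5211 0.1644 0.0755] yaw -0.075 w(tool) [-0.002 -0.001 -0.   ] grip 0.441 [-0.6  1.7  1.8]
[ -1.5  -0.6 -84.5] len 85
[ -10.3 -144.6   20. ] len 146
[ -13.9 -145.4    0. ] len 146
[  0.   0. 104.] len 104
```

Request:
jog_arm(
  increments=[
    {"tx":0,"ty":0,"tz":-14,"wx":0,"wy":0,"wz":0,"gripper":0.35},
    {"tx":0,"ty":0,"tz":-30,"wx":0,"wy":0,"wz":0,"gripper":0.3},
    {"tx":0,"ty":0,"tz":-50,"wx":0,"wy":0,"wz":0,"gripper":0.3},
    {"tx":0,"ty":0,"tz":-70,"wx":0,"wy":0,"wz":0,"gripper":0.3},
    {"tx":0,"ty":0,"tz":-80,"wx":0,"wy":0,"wz":0,"gripper":0.3},
  ],
)

```text
time: 4.8
position: [0.5212, 0.1634, 0.1566]
tool_rot: [3.139, -0.118, 0.003]
ft_force: [1.5, 0.2, -0.8]
grip_width: 0.38
grip_force: 20.0
```

Request:
jog_arm(
  increments=[
    {"tx":-2,"ty":-20,"tz":0,"wx":0,"wy":0,"wz":0,"gripper":0.3},
    {"tx":-5,"ty":-50,"tz":0,"wx":0,"wy":0,"wz":0,"gripper":0.3},
    {"tx":-8,"ty":-80,"tz":0,"wx":0,"wy":0,"wz":0,"gripper":0.3},
    {"tx":-11,"ty":-112,"tz":0,"wx":0,"wy":0,"wz":0,"gripper":0.3},
    {"tx":-13,"ty":-145,"tz":0,"wx":0,"wy":0,"wz":0,"gripper":0.3},
  ],
)

```text
time: 5.22
position: [0.5181, 0.3091, 0.1539]
tool_rot: [3.138, -0.12, -0.001]
ft_force: [0.1, 0.2, -1.4]
grip_width: 0.381
grip_force: 20.0
```

Request:
jog_arm(
  increments=[
    {"tx":-2,"ty":-35,"tz":0,"wx":0,"wy":0,"wz":0,"gripper":0.3},
    {"tx":-6,"ty":-70,"tz":0,"wx":0,"wy":0,"wz":0,"gripper":0.3},
    {"tx":-10,"ty":-105,"tz":0,"wx":0,"wy":0,"wz":0,"gripper":0.3},
    {"tx":-12,"ty":-130,"tz":0,"wx":0,"wy":0,"wz":0,"gripper":0.3},
    {"tx":-13,"ty":-146,"tz":0,"wx":0,"wy":0,"wz":0,"gripper":0.3},
  ],
)

```text
time: 5.63
position: [0.5141, 0.4589, 0.1532]
tool_rot: [-3.139, 0.112, 0.005]
ft_force: [0.7, -0.1, -1.6]
grip_width: 0.376
grip_force: 20.0
```

```bash
python3 - <<'E'
from h import *
for c in('top','scene'):
    im=snap(c,'b_%s.png'%c)
    for t in('bottle_mid','coaster'):print(c,t,[(np.round(d['bbox']).tolist(),round(d['conf'],2)) for d in vision.spot_in(c,t)][:5])
    p=ctrl.get_state()['position'];print(proj(im,p+[0,0,.02]),'below',proj(im,[*p[:2],.004]),'coaster?',proj(im,(.517,.456,.004)))
E
python3 go.py -.0745 .517 .456 .036
```

```text
top bottle_mid [([331.0, 132.0, 343.0, 152.0], 0.7), ([382.0, 228.0, 398.0, 247.0], 0.69)]
top coaster []
[206.26279505 206.63342564] below [218.64206934 216.25431595] coaster? [218.90608944 215.64822734]
scene bottle_mid [([312.0, 281.0, 328.0, 315.0], 0.9), ([374.0, 164.0, 391.0, 192.0], 0.71), ([253.0, 255.0, 275.0, 293.0], 0.63), ([268.0, 171.0, 277.0, 192.0], 0.45)]
scene coaster [([249.0, 293.0, 290.0, 330.0], 0.79)]
[262.08259063 263.8618483 ] below [269.37226326 308.96410671] coaster? [268.84912665 309.7770803 ]
t 5.93 pos [0.5173 0.4535 0.1541] yaw -0.077 w(tool) [ 0.002 -0.    -0.003] grip 0.376 [ 0.2 -0.6 -1.5]
[ -0.5  -2.7 118.1] len 118
```

Run:
```python
import cv2
a=cv2.imread('pics/b_scene.png')[200:340,210:340];cv2.imwrite('pics/bc.png',cv2.resize(a,None,fx=4,fy=4,interpolation=2))
```

```text
(no output)
```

View pics/bc.png

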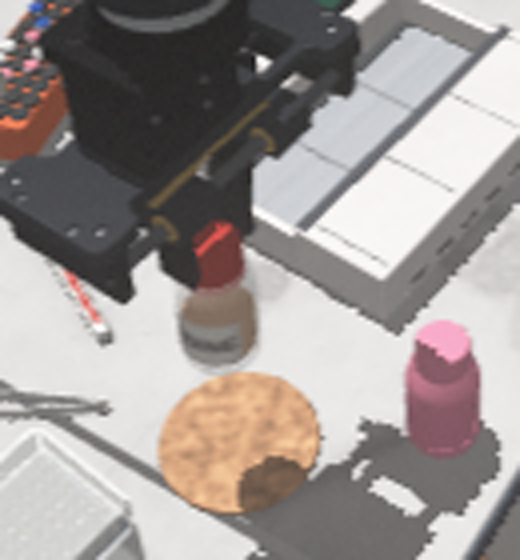

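The bottle hangs upright but has slipped down in the grip. The pads are now at the neck and cap, and its bottom is at crop (218,358), full (264.5,289.5). I'll lower it in stages and look for contact.

Request:
jog_arm(
  increments=[
    {"tx":0,"ty":0,"tz":18,"wx":0,"wy":0,"wz":0,"gripper":0.3},
    {"tx":0,"ty":-1,"tz":36,"wx":0,"wy":0,"wz":0,"gripper":0.3},
    {"tx":0,"ty":-2,"tz":54,"wx":0,"wy":0,"wz":0,"gripper":0.3},
    {"tx":0,"ty":-2,"tz":68,"wx":0,"wy":0,"wz":0,"gripper":0.3},
    {"tx":0,"ty":-2,"tz":76,"wx":0,"wy":0,"wz":0,"gripper":0.3},
  ],
)

```text
time: 6.35
position: [0.5168, 0.4549, 0.0767]
tool_rot: [3.136, -0.121, -0.002]
ft_force: [-0.4, 0.4, -2.5]
grip_width: 0.38
grip_force: 20.0
```

Request:
jog_arm(
  increments=[
    {"tx":0,"ty":0,"tz":1,"wx":0,"wy":0,"wz":0,"gripper":0.3},
    {"tx":0,"ty":0,"tz":2,"wx":0,"wy":0,"wz":0,"gripper":0.3},
    {"tx":0,"ty":0,"tz":3,"wx":0,"wy":0,"wz":0,"gripper":0.3},
    {"tx":0,"ty":0,"tz":4,"wx":0,"wy":0,"wz":0,"gripper":0.3},
    {"tx":0,"ty":0,"tz":5,"wx":0,"wy":0,"wz":0,"gripper":0.3},
  ],
)

```text
time: 6.77
position: [0.5171, 0.4579, 0.0748]
tool_rot: [-3.138, 0.118, -0.002]
ft_force: [-0.4, -0.3, -0.7]
grip_width: 0.379
grip_force: 20.0
```

Request:
jog_arm(
  increments=[
    {"tx":0,"ty":0,"tz":1,"wx":0,"wy":0,"wz":0,"gripper":0.3},
    {"tx":0,"ty":0,"tz":2,"wx":0,"wy":0,"wz":0,"gripper":0.3},
    {"tx":0,"ty":0,"tz":3,"wx":0,"wy":0,"wz":0,"gripper":0.3},
    {"tx":0,"ty":0,"tz":4,"wx":0,"wy":0,"wz":0,"gripper":0.3},
    {"tx":0,"ty":0,"tz":5,"wx":0,"wy":0,"wz":0,"gripper":0.3},
  ],
)

```text
time: 7.18
position: [0.5166, 0.4574, 0.0687]
tool_rot: [3.139, -0.118, -0.0]
ft_force: [-0.3, -0.2, -2.3]
grip_width: 0.379
grip_force: 20.0
```

Run:
```python
from h import *
im=snap('scene','b2.png')
cv2.imwrite('pics/b2c.png',cv2.resize(im['color'][220:340,220:320],None,fx=5,fy=5,interpolation=2))
s=ctrl.get_state();print(s['position'],s['ft_force'])
```

```text
[0.51649656 0.45730401 0.06843353] [-0.13404358 -0.25289922 -1.61465793]
```

View pics/b2c.png

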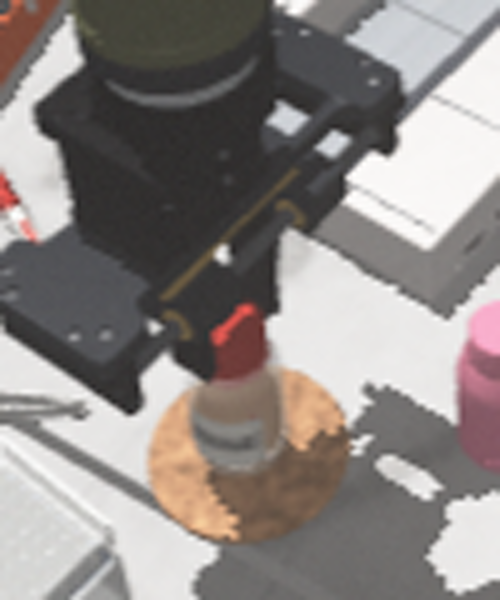

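The foot is at crop (237,467), which is nearly on the coaster and well inside it. Lowering a little more to contact.

Request:
jog_arm(
  increments=[
    {"tx":0,"ty":0,"tz":1,"wx":0,"wy":0,"wz":0,"gripper":0.3},
    {"tx":0,"ty":0,"tz":2,"wx":0,"wy":0,"wz":0,"gripper":0.3},
    {"tx":0,"ty":0,"tz":3,"wx":0,"wy":0,"wz":0,"gripper":0.3},
    {"tx":0,"ty":0,"tz":3,"wx":0,"wy":0,"wz":0,"gripper":0.3},
    {"tx":0,"ty":0,"tz":3,"wx":0,"wy":0,"wz":0,"gripper":0.3},
  ],
)

```text
time: 7.65
position: [0.5166, 0.4573, 0.0657]
tool_rot: [3.139, -0.118, -0.0]
ft_force: [-0.4, 0.1, -1.9]
grip_width: 0.381
grip_force: 20.0
```

Request:
jog_arm(
  increments=[
    {"tx":0,"ty":0,"tz":1,"wx":0,"wy":0,"wz":0,"gripper":0.3},
    {"tx":0,"ty":0,"tz":2,"wx":0,"wy":0,"wz":0,"gripper":0.3},
    {"tx":0,"ty":0,"tz":2,"wx":0,"wy":0,"wz":0,"gripper":0.3},
    {"tx":0,"ty":0,"tz":2,"wx":0,"wy":0,"wz":0,"gripper":0.3},
    {"tx":0,"ty":0,"tz":2,"wx":0,"wy":0,"wz":0,"gripper":0.3},
  ],
)

```text
time: 8.07
position: [0.5166, 0.4574, 0.0638]
tool_rot: [3.139, -0.118, -0.0]
ft_force: [-0.5, 0.4, -0.8]
grip_width: 0.378
grip_force: 20.0
```

Force is going from −1.9 to −0.8 N, so contact is near. Two more mm at a time.

Request:
jog_arm(
  increments=[
    {"tx":0,"ty":0,"tz":1,"wx":0,"wy":0,"wz":0,"gripper":0.3},
    {"tx":0,"ty":0,"tz":2,"wx":0,"wy":0,"wz":0,"gripper":0.3},
    {"tx":0,"ty":0,"tz":2,"wx":0,"wy":0,"wz":0,"gripper":0.3},
    {"tx":0,"ty":0,"tz":2,"wx":0,"wy":0,"wz":0,"gripper":0.3},
    {"tx":0,"ty":0,"tz":2,"wx":0,"wy":0,"wz":0,"gripper":0.3},
  ],
)

```text
time: 8.48
position: [0.5166, 0.4574, 0.0618]
tool_rot: [3.139, -0.118, -0.0]
ft_force: [-0.1, -0.0, -1.5]
grip_width: 0.38
grip_force: 20.0
```

Request:
jog_arm(
  increments=[
    {"tx":0,"ty":0,"tz":1,"wx":0,"wy":0,"wz":0,"gripper":0.3},
    {"tx":0,"ty":0,"tz":2,"wx":0,"wy":0,"wz":0,"gripper":0.3},
    {"tx":0,"ty":0,"tz":2,"wx":0,"wy":0,"wz":0,"gripper":0.3},
    {"tx":0,"ty":0,"tz":2,"wx":0,"wy":0,"wz":0,"gripper":0.3},
    {"tx":0,"ty":0,"tz":2,"wx":0,"wy":0,"wz":0,"gripper":0.3},
  ],
)

```text
time: 8.9
position: [0.5166, 0.4574, 0.0598]
tool_rot: [3.139, -0.118, -0.0]
ft_force: [0.4, -0.4, -0.9]
grip_width: 0.379
grip_force: 20.0
```

Request:
jog_arm(
  increments=[
    {"tx":0,"ty":0,"tz":1,"wx":0,"wy":0,"wz":0,"gripper":0.3},
    {"tx":0,"ty":0,"tz":2,"wx":0,"wy":0,"wz":0,"gripper":0.3},
    {"tx":0,"ty":0,"tz":2,"wx":0,"wy":0,"wz":0,"gripper":0.3},
    {"tx":0,"ty":0,"tz":2,"wx":0,"wy":0,"wz":0,"gripper":0.3},
    {"tx":0,"ty":0,"tz":2,"wx":0,"wy":0,"wz":0,"gripper":0.3},
  ],
)

```text
time: 9.32
position: [0.5166, 0.4575, 0.0578]
tool_rot: [3.139, -0.118, 0.0]
ft_force: [-0.5, -0.8, -1.8]
grip_width: 0.377
grip_force: 20.0
```

Request:
jog_arm(
  increments=[
    {"tx":0,"ty":0,"tz":1,"wx":0,"wy":0,"wz":0,"gripper":0.3},
    {"tx":0,"ty":0,"tz":2,"wx":0,"wy":0,"wz":0,"gripper":0.3},
    {"tx":0,"ty":0,"tz":2,"wx":0,"wy":0,"wz":0,"gripper":0.3},
    {"tx":0,"ty":0,"tz":2,"wx":0,"wy":0,"wz":0,"gripper":0.3},
    {"tx":0,"ty":0,"tz":2,"wx":0,"wy":0,"wz":0,"gripper":0.3},
  ],
)

```text
time: 9.73
position: [0.5166, 0.4574, 0.0558]
tool_rot: [3.139, -0.118, -0.0]
ft_force: [0.4, 0.6, -1.6]
grip_width: 0.38
grip_force: 20.0
```

Run:
```python
from h import *
im=snap('scene','b3.png')
a=cv2.imread('pics/b2.png');d=np.abs(a.astype(int)-im['color']).sum(2)
# compare bottle column intensity to find foot edge
for n,q in(('b2',a),('b3',im['color'])): print(n,[int(v) for v in q[295:325,266:270].mean((1,2))])
print(proj(im,(.5166,.4574,.004)),proj(im,(.5166-.01,.4574+.02,.004)))
```

```text
b2 [93, 116, 121, 122, 119, 115, 111, 110, 110, 118, 132, 134, 116, 98, 90, 120, 132, 130, 142, 113, 99, 94, 96, 97, 97, 99, 96, 94, 126, 124]
b3 [73, 73, 74, 79, 112, 117, 122, 122, 117, 113, 109, 110, 111, 129, 132, 122, 100, 89, 115, 132, 130, 139, 116, 103, 98, 98, 95, 102, 103, 93]
[268.63719149 310.2778686 ] [266.97364892 318.37317365]
```

Foot edge is at row 316.5. Contact should come near row 318, so about 5 mm remain.

Request:
jog_arm(
  increments=[
    {"tx":0,"ty":0,"tz":1,"wx":0,"wy":0,"wz":0,"gripper":0.3},
    {"tx":0,"ty":0,"tz":2,"wx":0,"wy":0,"wz":0,"gripper":0.3},
    {"tx":0,"ty":0,"tz":3,"wx":0,"wy":0,"wz":0,"gripper":0.3},
    {"tx":0,"ty":0,"tz":3,"wx":0,"wy":0,"wz":0,"gripper":0.3},
    {"tx":0,"ty":0,"tz":3,"wx":0,"wy":0,"wz":0,"gripper":0.3},
  ],
)

```text
time: 10.2
position: [0.5166, 0.4573, 0.0526]
tool_rot: [3.139, -0.118, -0.0]
ft_force: [0.0, 0.3, -1.1]
grip_width: 0.378
grip_force: 20.0
```

Request:
jog_arm(
  increments=[
    {"tx":0,"ty":0,"tz":1,"wx":0,"wy":0,"wz":0,"gripper":0.3},
    {"tx":0,"ty":0,"tz":2,"wx":0,"wy":0,"wz":0,"gripper":0.3},
    {"tx":0,"ty":0,"tz":2,"wx":0,"wy":0,"wz":0,"gripper":0.3},
    {"tx":0,"ty":0,"tz":2,"wx":0,"wy":0,"wz":0,"gripper":0.3},
    {"tx":0,"ty":0,"tz":2,"wx":0,"wy":0,"wz":0,"gripper":0.3},
  ],
)

```text
time: 10.62
position: [0.517, 0.4577, 0.0514]
tool_rot: [-3.139, 0.118, -0.001]
ft_force: [-0.5, 0.0, 2.3]
grip_width: 0.374
grip_force: 20.0
```

Request:
jog_arm(
  increments=[
    {"tx":0,"ty":0,"tz":1,"wx":0,"wy":0,"wz":0,"gripper":0.3},
    {"tx":0,"ty":0,"tz":1,"wx":0,"wy":0,"wz":0,"gripper":0.3},
    {"tx":0,"ty":0,"tz":1,"wx":0,"wy":0,"wz":0,"gripper":0.3},
    {"tx":0,"ty":0,"tz":1,"wx":0,"wy":0,"wz":0,"gripper":0.3},
    {"tx":0,"ty":0,"tz":1,"wx":0,"wy":0,"wz":0,"gripper":0.3},
  ],
)

```text
time: 11.03
position: [0.5173, 0.4579, 0.0513]
tool_rot: [-3.138, 0.118, -0.003]
ft_force: [0.2, -0.2, 6.2]
grip_width: 0.379
grip_force: 19.9
```

Contact (Fz went from −1.1 to +6 N). Release, rise 120 mm, and check.

Request:
jog_arm(
  increments=[
    {"tx":0,"ty":0,"tz":-1,"wx":0,"wy":0,"wz":0,"gripper":0.4},
    {"tx":0,"ty":0,"tz":-1,"wx":0,"wy":0,"wz":0,"gripper":0.5},
    {"tx":0,"ty":0,"tz":-1,"wx":0,"wy":0,"wz":0,"gripper":0.7},
    {"tx":0,"ty":0,"tz":-1,"wx":0,"wy":0,"wz":0,"gripper":1},
    {"tx":0,"ty":0,"tz":-1,"wx":0,"wy":0,"wz":0,"gripper":1},
  ],
)

```text
time: 11.45
position: [0.5164, 0.4572, 0.0503]
tool_rot: [3.139, -0.118, -0.001]
ft_force: [-0.1, 1.0, -0.1]
grip_width: 0.62
grip_force: 0.0
```

Request:
jog_arm(
  increments=[
    {"tx":0,"ty":0,"tz":0,"wx":0,"wy":0,"wz":0,"gripper":1},
    {"tx":0,"ty":0,"tz":0,"wx":0,"wy":0,"wz":0,"gripper":1},
    {"tx":0,"ty":0,"tz":-10,"wx":0,"wy":0,"wz":0,"gripper":1},
    {"tx":0,"ty":0,"tz":-35,"wx":0,"wy":0,"wz":0,"gripper":1},
    {"tx":0,"ty":0,"tz":-70,"wx":0,"wy":0,"wz":0,"gripper":1},
  ],
)

```text
time: 11.87
position: [0.5152, 0.4556, 0.1188]
tool_rot: [3.135, -0.118, -0.007]
ft_force: [0.0, -0.7, -0.0]
grip_width: 0.964
grip_force: 0.0
```

Request:
jog_arm(
  increments=[
    {"tx":0,"ty":20,"tz":-30,"wx":0,"wy":0,"wz":0,"gripper":1},
    {"tx":0,"ty":45,"tz":-55,"wx":0,"wy":0,"wz":0,"gripper":1},
    {"tx":0,"ty":80,"tz":-70,"wx":0,"wy":0,"wz":0,"gripper":1},
    {"tx":0,"ty":115,"tz":-80,"wx":0,"wy":0,"wz":0,"gripper":1},
    {"tx":0,"ty":150,"tz":-80,"wx":0,"wy":0,"wz":0,"gripper":1},
  ],
)

```text
time: 12.28
position: [0.5061, 0.308, 0.2045]
tool_rot: [-3.137, 0.116, -0.007]
ft_force: [1.0, 0.2, -0.0]
grip_width: 1.002
grip_force: 0.0
```

Request:
jog_arm(
  increments=[
    {"tx":0,"ty":35,"tz":0,"wx":0,"wy":0,"wz":0,"gripper":1},
    {"tx":0,"ty":70,"tz":0,"wx":0,"wy":0,"wz":0,"gripper":1},
    {"tx":-5,"ty":105,"tz":0,"wx":0,"wy":0,"wz":0,"gripper":1},
    {"tx":-10,"ty":130,"tz":0,"wx":0,"wy":0,"wz":0,"gripper":1},
    {"tx":-15,"ty":150,"tz":0,"wx":0,"wy":0,"wz":0,"gripper":1},
  ],
)

```text
time: 12.7
position: [0.479, 0.1566, 0.2017]
tool_rot: [3.138, -0.122, 0.002]
ft_force: [-0.2, 0.1, 0.0]
grip_width: 0.994
grip_force: 0.0
```

```bash
python3 - <<'E'
from fit import *
top=snap('top');sc=snap('scene')
for n,im in(('top',top),('scene',sc)):
    print(n,[(np.round(d['bbox']).tolist(),round(d['conf'],2)) for d in vision.spot_in(n,'bottle_mid')])
    for m,s,c in blobs(im): 
        if 340<c[0]<450 and c[1]>150: print(s,np.round(c,1),np.round(ray(im,*c,.04),3))
    # red cap
    h=cv2.cvtColor(im['color'],cv2.COLOR_BGR2HSV);m=cv2.inRange(h,(0,150,80),(4,255,255))|cv2.inRange(h,(174,150,80),(180,255,255))
    n_,l,s,c=cv2.connectedComponentsWithStats(m);print('red',[(np.round(c[i],1),s[i,4],np.round(ray(im,*c[i],.088),3)) for i in range(1,n_) if s[i,4]>15])
cv2.imwrite('pics/c1.png',cv2.resize(sc['color'][150:340,230:440],None,fx=3,fy=3,interpolation=2))
E
python3 go.py -.06 .4204 -.2227 .16
```

```text
top [([230.0, 239.0, 244.0, 251.0], 0.73), ([329.0, 135.0, 342.0, 149.0], 0.67), ([207.0, 205.0, 226.0, 221.0], 0.63), ([384.0, 230.0, 402.0, 246.0], 0.55)]
[351 237  23  21 320] [361.8 247.1] [ 0.444 -0.025  0.04 ]
[411 250  24  19 369] [422.9 259.1] [ 0.42  -0.223  0.04 ]
red [(array([266.9,  80.5]), np.int32(37), array([0.977, 0.331, 0.088])), (array([280.8,  97. ]), np.int32(71), array([0.921, 0.278, 0.088])), (array([135.6, 133.5]), np.int32(98), array([0.756, 0.744, 0.088])), (array([245.6, 152.9]), np.int32(32), array([0.717, 0.374, 0.088])), (array([ 91. , 206.2]), np.int32(48), array([0.504, 0.846, 0.088])), (array([212.1, 211. ]), np.int32(84), array([0.517, 0.459, 0.088]))]
scene [([310.0, 278.0, 329.0, 313.0], 0.71), ([262.0, 170.0, 274.0, 194.0], 0.63), ([258.0, 284.0, 281.0, 320.0], 0.62), ([372.0, 165.0, 392.0, 192.0], 0.51)]
[398 161  20  16 171] [406.8 167.3] [ 0.426 -0.248  0.04 ]
[367 189  23  15 198] [378.3 195.6] [ 0.449 -0.049  0.04 ]
red [(array([245.5,   0.4]), np.int32(18), array([ 2.566, -1.946,  0.088])), (array([71. , 66.1]), np.int32(89), array([ 2.33 , -0.179,  0.088])), (array([23.5, 75.3]), np.int32(117), array([2.417, 0.024, 0.088])), (array([169.7, 198.2]), np.int32(30), array([0.969, 0.338, 0.088])), (array([219., 256.]), np.int32(20), array([0.68 , 0.435, 0.088])), (array([ 98.5, 285.4]), np.int32(29), array([0.861, 0.647, 0.088])), (array([264.9, 290.1]), np.int32(96), array([0.516, 0.459, 0.088]))]
t 12.9 pos [0.4794 0.1596 0.2017] yaw -0.076 w(tool) [-0.    -0.002 -0.016] grip 0.998 [ 0.5 -0.  -0.3]
[-29.9 385.6  41.6] len 389
```

View pics/c1.png

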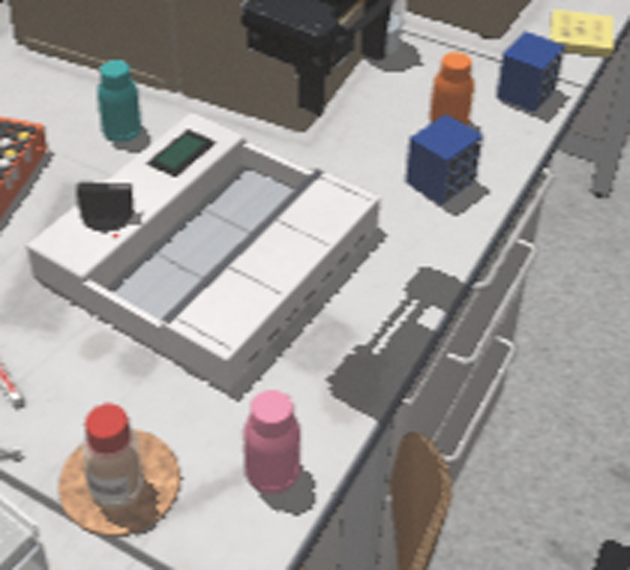

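The red-capped bottle now stands upright on the coaster, with its cap at crop (107,428); both views put it at (.517,.459). Next, the near block, at crop (445,158).

Request:
jog_arm(
  increments=[
    {"tx":-4,"ty":37,"tz":8,"wx":0,"wy":0,"wz":0.044,"gripper":1},
    {"tx":-8,"ty":75,"tz":16,"wx":0,"wy":0,"wz":0.088,"gripper":1},
    {"tx":-13,"ty":112,"tz":24,"wx":0,"wy":0,"wz":0.132,"gripper":1},
    {"tx":-17,"ty":150,"tz":32,"wx":0,"wy":0,"wz":0.176,"gripper":1},
    {"tx":-21,"ty":184,"tz":40,"wx":0,"wy":0,"wz":0.22,"gripper":1},
  ],
)

```text
time: 13.32
position: [0.4445, -0.023, 0.1609]
tool_rot: [3.107, -0.461, 0.002]
ft_force: [-0.5, -0.1, -0.6]
grip_width: 1.0
grip_force: 0.0
```

Request:
jog_arm(
  increments=[
    {"tx":0,"ty":0,"tz":0,"wx":0,"wy":0,"wz":0,"gripper":1},
    {"tx":0,"ty":0,"tz":0,"wx":0,"wy":0,"wz":0,"gripper":1},
    {"tx":0,"ty":0,"tz":0,"wx":0,"wy":0,"wz":0,"gripper":1},
    {"tx":0,"ty":0,"tz":0,"wx":0,"wy":0,"wz":0,"gripper":1},
    {"tx":0,"ty":0,"tz":0,"wx":0,"wy":0,"wz":0,"gripper":1},
  ],
)

```text
time: 13.73
position: [0.4451, -0.0205, 0.1613]
tool_rot: [-3.108, 0.456, -0.001]
ft_force: [0.3, 1.1, -0.2]
grip_width: 0.999
grip_force: 0.0
```

```bash
python3 - <<'E'
from fit import *
sc=snap('scene')
# scene fit with generic dark/blue mask: saturation-free, V<110 near block
g=(.444,-.024,.03);q=proj(sc,g).astype(int);h=cv2.cvtColor(sc['color'],cv2.COLOR_BGR2HSV)
b=sc['color'].astype(int);m=((b[...,0]-b[...,2])>8)&(h[...,2]<170)
w=np.zeros_like(m);w[q[1]-22:q[1]+22,q[0]-20:q[0]+20]=1
n,l,s,c=cv2.connectedComponentsWithStats((m&w).astype(np.uint8));i=1+np.argmax(s[1:,4]);print(s[i])
r=fitblock([(sc,l==i)],g[:2]);print(np.round(r.x,4),round(r.fun,3))
E
python3 go.py -.296 .444 -.024 .017
```

```text
[365 188  26  30 496]
[ 0.4417 -0.0245 -0.1694] 0.155
t 13.78 pos [ 0.4449 -0.0209  0.1611] yaw -0.292 w(tool) [-0.    -0.     0.004] grip 0.998 [-0.6 -0.4  0.1]
[-1.000e-01  3.300e+00  1.441e+02] len 144
```

Request:
jog_arm(
  increments=[
    {"tx":0,"ty":2,"tz":30,"wx":0,"wy":0,"wz":-0.03,"gripper":1},
    {"tx":0,"ty":2,"tz":60,"wx":0,"wy":0,"wz":-0.03,"gripper":1},
    {"tx":0,"ty":2,"tz":90,"wx":0,"wy":0,"wz":-0.03,"gripper":1},
    {"tx":0,"ty":2,"tz":120,"wx":0,"wy":0,"wz":-0.03,"gripper":1},
    {"tx":0,"ty":2,"tz":143,"wx":0,"wy":0,"wz":-0.03,"gripper":1},
  ],
)

```text
time: 14.2
position: [0.4431, -0.0234, 0.0159]
tool_rot: [-3.114, 0.412, 0.002]
ft_force: [0.0, 0.4, -0.2]
grip_width: 0.998
grip_force: 0.0
```

Request:
jog_arm(
  increments=[
    {"tx":0,"ty":0,"tz":0,"wx":0,"wy":0,"wz":0,"gripper":1},
    {"tx":0,"ty":0,"tz":0,"wx":0,"wy":0,"wz":0,"gripper":0.75},
    {"tx":0,"ty":0,"tz":0,"wx":0,"wy":0,"wz":0,"gripper":0.6},
    {"tx":0,"ty":0,"tz":0,"wx":0,"wy":0,"wz":0,"gripper":0.6},
    {"tx":0,"ty":0,"tz":0,"wx":0,"wy":0,"wz":0,"gripper":0.6},
  ],
  grip_force=40,
)

```text
time: 14.62
position: [0.4454, -0.0245, 0.0196]
tool_rot: [3.114, -0.415, 0.005]
ft_force: [-0.2, 0.4, 0.8]
grip_width: 0.781
grip_force: 0.0
```

Request:
jog_arm(
  increments=[
    {"tx":0,"ty":0,"tz":0,"wx":0,"wy":0,"wz":0,"gripper":0.55},
    {"tx":0,"ty":0,"tz":0,"wx":0,"wy":0,"wz":0,"gripper":0.55},
    {"tx":0,"ty":0,"tz":0,"wx":0,"wy":0,"wz":0,"gripper":0.55},
    {"tx":0,"ty":0,"tz":0,"wx":0,"wy":0,"wz":0,"gripper":0.55},
    {"tx":0,"ty":0,"tz":0,"wx":0,"wy":0,"wz":0,"gripper":0.55},
  ],
)

```text
time: 15.03
position: [0.4449, -0.0245, 0.019]
tool_rot: [3.114, -0.415, 0.003]
ft_force: [-0.9, -0.4, 5.6]
grip_width: 0.684
grip_force: 40.0
```

```bash
python3 go.py -.0745 .47 .03 .10 .5157 .1299 .10 .5157 .1299 .063
```

```text
t 15.03 pos [ 0.4449 -0.0245  0.019 ] yaw -0.265 w(tool) [ 0.    -0.002 -0.191] grip 0.684 [-0.9 -0.4  5.6]
[ 10.1 -59.2 -80.9] len 101
[  38.1 -103.     0. ] len 110
[ 0.  0. 37.] len 37
```

Grip width 59.5 mm, which is the block's 60 mm side. Lift, turn, carry to the ledge.

Request:
jog_arm(
  increments=[
    {"tx":0,"ty":0,"tz":-10,"wx":0,"wy":0,"wz":0,"gripper":0.55},
    {"tx":0,"ty":0,"tz":-25,"wx":0,"wy":0,"wz":0,"gripper":0.55},
    {"tx":0,"ty":0,"tz":-45,"wx":0,"wy":0,"wz":0,"gripper":0.55},
    {"tx":5,"ty":-29,"tz":-65,"wx":0,"wy":0,"wz":-0.09,"gripper":0.55},
    {"tx":10,"ty":-59,"tz":-81,"wx":0,"wy":0,"wz":-0.191,"gripper":0.55},
  ],
)

```text
time: 15.45
position: [0.4684, 0.0284, 0.1]
tool_rot: [3.138, -0.117, -0.001]
ft_force: [1.8, 0.3, -3.5]
grip_width: 0.681
grip_force: 40.0
```

Request:
jog_arm(
  increments=[
    {"tx":9,"ty":-26,"tz":0,"wx":0,"wy":0,"wz":0,"gripper":0.55},
    {"tx":19,"ty":-52,"tz":0,"wx":0,"wy":0,"wz":0,"gripper":0.55},
    {"tx":29,"ty":-80,"tz":0,"wx":0,"wy":0,"wz":0,"gripper":0.55},
    {"tx":38,"ty":-103,"tz":0,"wx":0,"wy":0,"wz":0,"gripper":0.55},
    {"tx":38,"ty":-103,"tz":0,"wx":0,"wy":0,"wz":0,"gripper":0.55},
  ],
)

```text
time: 15.87
position: [0.515, 0.1362, 0.0991]
tool_rot: [-3.135, 0.106, -0.001]
ft_force: [-0.7, 0.5, -3.8]
grip_width: 0.685
grip_force: 40.0
```

Request:
jog_arm(
  increments=[
    {"tx":0,"ty":0,"tz":0,"wx":0,"wy":0,"wz":0,"gripper":0.55},
    {"tx":0,"ty":0,"tz":8,"wx":0,"wy":0,"wz":0,"gripper":0.55},
    {"tx":0,"ty":0,"tz":16,"wx":0,"wy":0,"wz":0,"gripper":0.55},
    {"tx":0,"ty":0,"tz":24,"wx":0,"wy":0,"wz":0,"gripper":0.55},
    {"tx":0,"ty":0,"tz":30,"wx":0,"wy":0,"wz":0,"gripper":0.55},
  ],
)

```text
time: 16.28
position: [0.5134, 0.1283, 0.0672]
tool_rot: [3.138, -0.119, -0.003]
ft_force: [0.3, 0.3, -4.0]
grip_width: 0.685
grip_force: 40.0
```

```bash
python3 - <<'E'
from h import *
im=snap('scene','p1.png')
cv2.imwrite('pics/p1c.png',cv2.resize(im['color'][140:290,250:420],None,fx=4,fy=4,interpolation=2))
E
python3 go.py -.0745 .5157 .1299 .064
```

```text
t 16.33 pos [0.5127 0.1284 0.0662] yaw -0.076 w(tool) [ 0.001  0.004 -0.001] grip 0.686 [-0.8 -0.3 -5.7]
[ 2.9 -1.7  2.2] len 4
```

View pics/p1c.png

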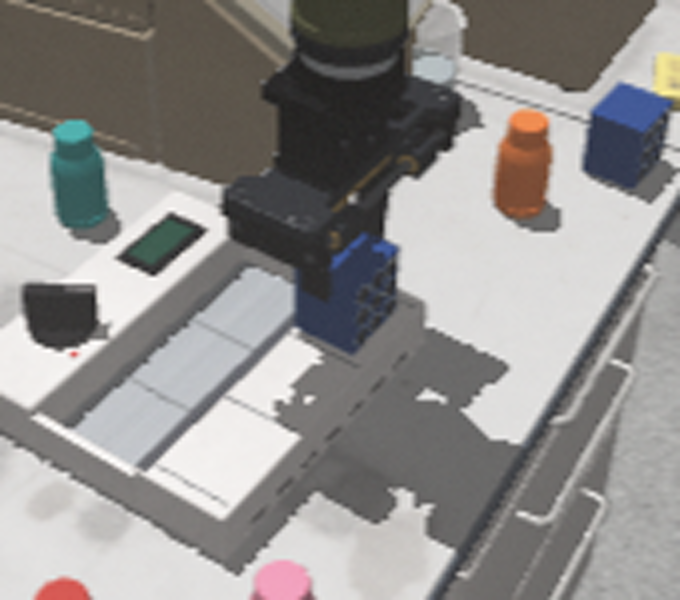

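The block hangs just above the ledge at crop (345,300), square to the step, wells towards the robot. Set down, release, rise, go behind with fingers shut.

Request:
jog_arm(
  increments=[
    {"tx":1,"ty":0,"tz":1,"wx":0,"wy":0,"wz":0,"gripper":0.55},
    {"tx":1,"ty":0,"tz":2,"wx":0,"wy":0,"wz":0,"gripper":0.55},
    {"tx":1,"ty":0,"tz":3,"wx":0,"wy":0,"wz":0,"gripper":0.55},
    {"tx":1,"ty":0,"tz":4,"wx":0,"wy":0,"wz":0,"gripper":0.55},
    {"tx":1,"ty":0,"tz":5,"wx":0,"wy":0,"wz":0,"gripper":0.55},
  ],
)

```text
time: 16.75
position: [0.5157, 0.1298, 0.064]
tool_rot: [3.139, -0.116, 0.001]
ft_force: [0.3, -0.2, -3.9]
grip_width: 0.688
grip_force: 40.0
```

Request:
jog_arm(
  increments=[
    {"tx":0,"ty":0,"tz":0,"wx":0,"wy":0,"wz":0,"gripper":0.7},
    {"tx":0,"ty":0,"tz":0,"wx":0,"wy":0,"wz":0,"gripper":0.9},
    {"tx":0,"ty":0,"tz":0,"wx":0,"wy":0,"wz":0,"gripper":1},
    {"tx":0,"ty":0,"tz":0,"wx":0,"wy":0,"wz":0,"gripper":1},
    {"tx":0,"ty":0,"tz":0,"wx":0,"wy":0,"wz":0,"gripper":1},
  ],
)

```text
time: 17.17
position: [0.5158, 0.1298, 0.0643]
tool_rot: [-3.139, 0.116, -0.001]
ft_force: [0.5, 0.2, 0.2]
grip_width: 0.918
grip_force: 0.0
```

Request:
jog_arm(
  increments=[
    {"tx":0,"ty":0,"tz":-10,"wx":0,"wy":0,"wz":0,"gripper":1},
    {"tx":0,"ty":0,"tz":-30,"wx":0,"wy":0,"wz":0,"gripper":1},
    {"tx":0,"ty":0,"tz":-60,"wx":0,"wy":0,"wz":0,"gripper":1},
    {"tx":-20,"ty":0,"tz":-75,"wx":0,"wy":0,"wz":0,"gripper":0.5},
    {"tx":-50,"ty":0,"tz":-75,"wx":0,"wy":0,"wz":0,"gripper":0},
  ],
)

```text
time: 17.58
position: [0.4697, 0.1345, 0.1435]
tool_rot: [-3.136, 0.118, -0.013]
ft_force: [-0.3, 0.1, -0.2]
grip_width: 0.917
grip_force: 0.0
```

Request:
jog_arm(
  increments=[
    {"tx":-13,"ty":0,"tz":0,"wx":0,"wy":0,"wz":0,"gripper":0},
    {"tx":-13,"ty":0,"tz":0,"wx":0,"wy":0,"wz":0,"gripper":0},
    {"tx":-13,"ty":0,"tz":0,"wx":0,"wy":0,"wz":0,"gripper":0},
    {"tx":-13,"ty":0,"tz":0,"wx":0,"wy":0,"wz":0,"gripper":0},
    {"tx":-13,"ty":0,"tz":0,"wx":0,"wy":0,"wz":0,"gripper":0},
  ],
)

```text
time: 18.0
position: [0.4535, 0.1343, 0.139]
tool_rot: [-3.139, 0.117, -0.001]
ft_force: [-1.5, -0.4, 0.4]
grip_width: 0.555
grip_force: 0.0
```

```bash
python3 - <<'E'
from fit import *
top=snap('top');sc=snap('scene')
g=(.516,.13,.1)
for im in(top,sc):
    q=proj(im,g);b=min(blobs(im,60),key=lambda b:np.hypot(*(b[2]-q)));print(b[1],np.round(b[2],1),np.round(ray(im,*b[2],.095),3))
b=min(blobs(top,60),key=lambda b:np.hypot(*(b[2]-proj(top,g))))
r=fitblock([(top,b[0])],g[:2],.044);print(np.round(r.x,4),round(r.fun,3))
E
python3 go.py -.0745 .46 .13 .07
```

```text
[411 250  24  19 376] [422.8 259.1] [ 0.415 -0.21   0.095]
[323 197  25  17 253] [335.5 205. ] [0.517 0.12  0.095]
[ 0.516  0.13  -0.7  ] 1.0
t 18.1 pos [0.4532 0.1343 0.1387] yaw -0.075 w(tool) [-0.001  0.    -0.   ] grip 0.464 [-0.1 -0.6 -0.1]
[ 7.1  3.8 68.7] len 69
```

Request:
jog_arm(
  increments=[
    {"tx":0,"ty":0,"tz":15,"wx":0,"wy":0,"wz":0,"gripper":0},
    {"tx":0,"ty":0,"tz":30,"wx":0,"wy":0,"wz":0,"gripper":0},
    {"tx":0,"ty":0,"tz":45,"wx":0,"wy":0,"wz":0,"gripper":0},
    {"tx":0,"ty":0,"tz":60,"wx":0,"wy":0,"wz":0,"gripper":0},
    {"tx":0,"ty":0,"tz":69,"wx":0,"wy":0,"wz":0,"gripper":0},
  ],
)

```text
time: 18.52
position: [0.452, 0.1341, 0.0681]
tool_rot: [-3.139, 0.117, 0.004]
ft_force: [0.3, -0.3, 0.2]
grip_width: 0.082
grip_force: 0.0
```

Request:
jog_arm(
  increments=[
    {"tx":0,"ty":0,"tz":0,"wx":0,"wy":0,"wz":0,"gripper":0},
    {"tx":5,"ty":0,"tz":0,"wx":0,"wy":0,"wz":0,"gripper":0},
    {"tx":10,"ty":0,"tz":0,"wx":0,"wy":0,"wz":0,"gripper":0},
    {"tx":15,"ty":0,"tz":0,"wx":0,"wy":0,"wz":0,"gripper":0},
    {"tx":20,"ty":0,"tz":0,"wx":0,"wy":0,"wz":0,"gripper":0},
  ],
)

```text
time: 18.93
position: [0.4741, 0.1329, 0.0707]
tool_rot: [-3.139, 0.117, -0.003]
ft_force: [-0.1, 0.4, 0.2]
grip_width: 0.003
grip_force: 0.0
```

Request:
jog_arm(
  increments=[
    {"tx":5,"ty":0,"tz":0,"wx":0,"wy":0,"wz":0,"gripper":0},
    {"tx":11,"ty":0,"tz":0,"wx":0,"wy":0,"wz":0,"gripper":0},
    {"tx":17,"ty":0,"tz":0,"wx":0,"wy":0,"wz":0,"gripper":0},
    {"tx":23,"ty":0,"tz":0,"wx":0,"wy":0,"wz":0,"gripper":0},
    {"tx":29,"ty":0,"tz":0,"wx":0,"wy":0,"wz":0,"gripper":0},
  ],
)

```text
time: 19.35
position: [0.5004, 0.1315, 0.0717]
tool_rot: [3.139, -0.116, -0.006]
ft_force: [-15.2, -1.3, 32.6]
grip_width: 0.005
grip_force: 14.0
```

Request:
jog_arm(
  increments=[
    {"tx":6,"ty":0,"tz":0,"wx":0,"wy":0,"wz":0,"gripper":0},
    {"tx":12,"ty":0,"tz":0,"wx":0,"wy":0,"wz":0,"gripper":0},
    {"tx":18,"ty":0,"tz":0,"wx":0,"wy":0,"wz":0,"gripper":0},
    {"tx":24,"ty":0,"tz":0,"wx":0,"wy":0,"wz":0,"gripper":0},
    {"tx":30,"ty":0,"tz":0,"wx":0,"wy":0,"wz":0,"gripper":0},
  ],
)

```text
time: 19.77
position: [0.5324, 0.1283, 0.0701]
tool_rot: [3.139, -0.117, 0.001]
ft_force: [0.6, 0.5, -0.9]
grip_width: 0.006
grip_force: 0.0
```

```bash
python3 - <<'E'
from h import *
im=snap('scene','q1.png')
cv2.imwrite('pics/q1c.png',cv2.resize(im['color'][140:290,250:420],None,fx=4,fy=4,interpolation=2))
E
python3 go.py -.0745 .52 .13 .07
```

```text
t 19.82 pos [0.5331 0.128  0.0696] yaw -0.075 w(tool) [-0.    -0.001 -0.001] grip 0.004 [ 0.7 -0.8  0.5]
[-13.2  -1.   -0.4] len 13
```

View pics/q1c.png

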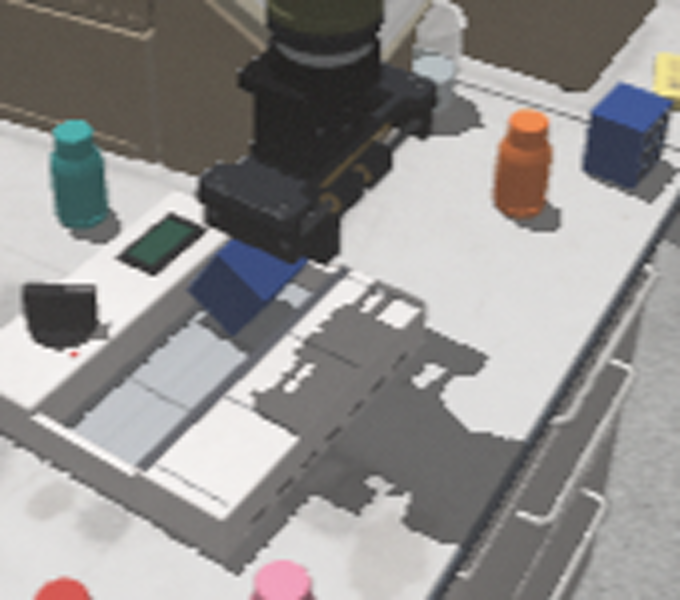

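The block has gone over the step but shows tilted at crop (245,280), possibly still falling. Back off and look again.

Request:
jog_arm(
  increments=[
    {"tx":-10,"ty":0,"tz":0,"wx":0,"wy":0,"wz":0,"gripper":0},
    {"tx":-20,"ty":0,"tz":-15,"wx":0,"wy":0,"wz":0,"gripper":0},
    {"tx":-30,"ty":0,"tz":-45,"wx":0,"wy":0,"wz":0,"gripper":0},
    {"tx":-40,"ty":20,"tz":-80,"wx":0,"wy":0,"wz":0,"gripper":0.5},
    {"tx":-50,"ty":55,"tz":-100,"wx":0,"wy":0,"wz":0,"gripper":1},
  ],
)

```text
time: 20.23
position: [0.4766, 0.082, 0.1721]
tool_rot: [-3.137, 0.103, -0.003]
ft_force: [1.2, 0.1, -0.1]
grip_width: 0.085
grip_force: 0.0
```

Request:
jog_arm(
  increments=[
    {"tx":-8,"ty":40,"tz":0,"wx":0,"wy":0,"wz":0,"gripper":1},
    {"tx":-17,"ty":80,"tz":0,"wx":0,"wy":0,"wz":0,"gripper":1},
    {"tx":-25,"ty":120,"tz":0,"wx":0,"wy":0,"wz":0,"gripper":1},
    {"tx":-30,"ty":150,"tz":0,"wx":0,"wy":0,"wz":0,"gripper":1},
    {"tx":-30,"ty":150,"tz":0,"wx":0,"wy":0,"wz":0,"gripper":1},
  ],
)

```text
time: 20.65
position: [0.4331, -0.0766, 0.1689]
tool_rot: [3.136, -0.132, -0.004]
ft_force: [-0.2, 0.1, 0.5]
grip_width: 0.449
grip_force: 0.0
```

```bash
python3 - <<'E'
from fit import *
sc=snap('scene');top=snap('top')
a=cv2.resize(sc['color'][150:290,250:390],None,fx=4,fy=4,interpolation=2);b=cv2.resize(top['color'][140:240,250:350],None,fx=2.4,fy=2.4,interpolation=2)
c=np.zeros((560,800,3),np.uint8);c[:,:560]=a;c[:240,560:]=b;cv2.imwrite('pics/q2c.png',c)
for m,s,cc in blobs(top,60):
    if cc[0]>250 and cc[1]>130: print(s,np.round(cc,1),np.round(ray(top,*cc,.06),3),np.round(ray(top,*cc,.04),3))
q=proj(top,(.42,-.22,.04));b=min(blobs(top),key=lambda b:np.hypot(*(b[2]-q)));r=fitblock([(top,b[0])],(.42,-.22));print(r.x,r.fun)
E
python3 go.py -.06 .4204 -.2227 .16
```

```text
[311 182  20  21 341] [320.5 192. ] [0.611 0.121 0.06 ] [0.616 0.121 0.04 ]
[425 252  11  17 121] [430.1 260.7] [ 0.415 -0.241  0.06 ] [ 0.417 -0.246  0.04 ]
[ 0.31666667 -0.16333333 -0.11666667] 1.0
t 20.75 pos [ 0.4351 -0.0703  0.1691] yaw -0.077 w(tool) [-0.001  0.001 -0.017] grip 0.545 [-0.3  1.  -0. ]
[ -2.9 153.1   9. ] len 153
```

View pics/q2c.png

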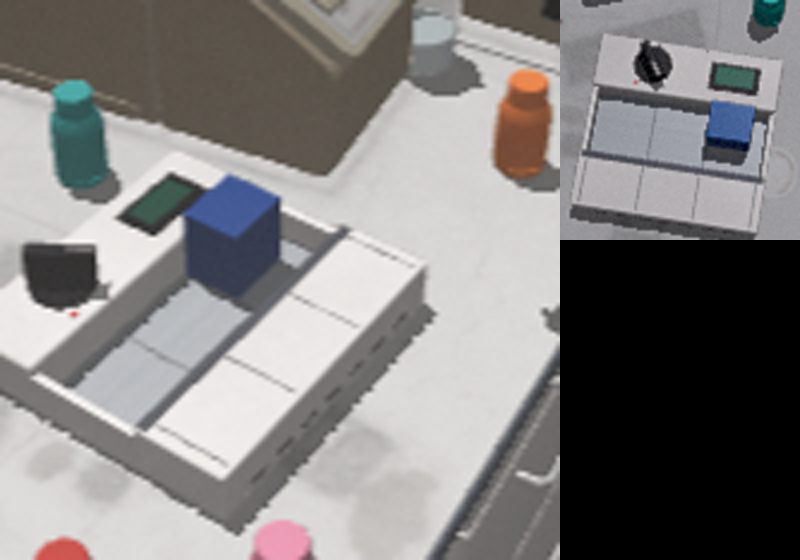

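The crop shows the block in the tray at crop (235,230) with a plain top, so its wells are not up. I need its height and footprint to know which face is where.

Run:
```python
import fit;from fit import *
sc=snap('scene');top=snap('top')
def mask(im,g,w=24):
    q=proj(im,g).astype(int);b=im['color'].astype(int);h=cv2.cvtColor(im['color'],cv2.COLOR_BGR2HSV)
    m=((b[...,0]-b[...,2])>25)&(h[...,1]>110);k=np.zeros_like(m);k[q[1]-w:q[1]+w,q[0]-w:q[0]+w]=1
    n,l,s,c=cv2.connectedComponentsWithStats((m&k).astype(np.uint8));i=1+np.argmax(s[1:,4]);print(s[i]);return l==i
g=(.612,.122,.035);ms=mask(sc,g);mt=mask(top,g)
for d in((52,60,64),(64,60,52),(52,64,60),(60,64,52),(64,52,60)):
    fit.BOX=[(i*d[0]/2e3,j*d[1]/2e3,k*d[2]/1e3) for i in(-1,1) for j in(-1,1) for k in(0,1)]
    r=fitblock([(sc,ms)],g[:2],.008);r2=fitblock([(sc,ms),(top,mt)],g[:2],.008);print(d,np.round(r.x,3),round(r.fun,3),np.round(r2.x,3),round(r2.fun,3))
a=sc['color'][190:235,290:325];cv2.imwrite('pics/z.png',cv2.resize(cv2.convertScaleAbs(a,alpha=1.8),None,fx=12,fy=12,interpolation=2))
print(ctrl.get_state()['joint_positions'])
```

```text
[296 194  24  16 198]
[311 183  20  20 328]
(52, 60, 64) [0.61  0.129 0.574] 0.974 [0.614 0.125 0.57 ] 1.347
(64, 60, 52) [ 0.616  0.119 -0.989] 1.107 [ 0.616  0.121 -0.989] 1.54
(52, 64, 60) [0.611 0.125 0.552] 0.97 [0.614 0.123 0.554] 1.351
(60, 64, 52) [0.616 0.119 0.584] 1.108 [0.616 0.12  0.55 ] 1.536
(64, 52, 60) [ 0.611  0.127 -1.017] 0.968 [ 0.614  0.123 -1.017] 1.351
[ 0.52606274 -0.10251317 -0.40045792  1.95497475 -0.04222985  1.28214836
 -1.5035918 ]
```

View pics/z.png

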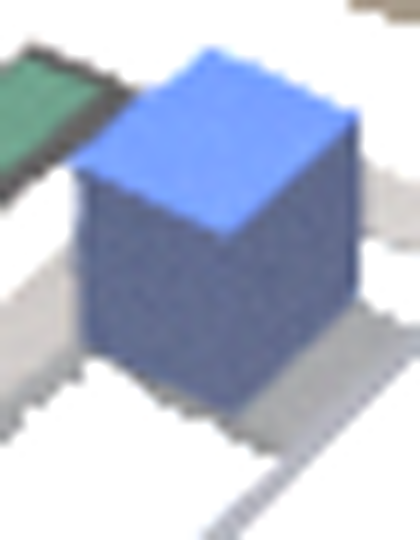

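Run:
```python
from fit import *
sc=snap('scene')
c=np.array([(78,160),(210,48),(358,118),(225,238),(85,345),(235,412),(358,298)])/12+[290,190]-.5
# left=(+x,+y), top=(+x,-y), right=(-x,-y), front=(-x,+y)
S=[(1,1,1),(1,-1,1),(-1,-1,1),(-1,1,1),(1,1,0),(-1,1,0),(-1,-1,0)]
def f(p):
    P=T(p[:3],[(a*p[3]/2,b*p[4]/2,.008+k*p[5]) for a,b,k in S]);return (np.array([proj(sc,a) for a in P])-c).ravel()
r=least_squares(f,[.614,.123,-.07,.06,.06,.06]);print(np.round(r.x,4),np.round(r.fun,1))
for d in((52,60,64),(64,60,52),(52,64,60),(60,52,64),(60,64,52),(64,52,60)):
    r=least_squares(lambda p:f([*p,*(np.array(d)/1e3)]),[.614,.123,-.07]);print(d,np.round(r.x,3),round(r.cost,2))
```

```text
[ 0.6124  0.121  -0.0891  0.0479  0.0558  0.0621] [-0.2  0.2 -0.   0.1 -0.  -0.   0.1 -0.3  0.2 -0.2 -0.2  0.3  0.1 -0.1]
(52, 60, 64) [ 0.612  0.121 -0.084] 2.91
(64, 60, 52) [ 0.617  0.114 -0.121] 21.4
(52, 64, 60) [ 0.614  0.119 -0.072] 5.12
(60, 52, 64) [ 0.613  0.122 -0.13 ] 10.61
(60, 64, 52) [ 0.617  0.114 -0.094] 17.08
(64, 52, 60) [ 0.614  0.12  -0.145] 17.12
```

The fit gives 52 × 60 × 64 mm (x, y, z): the block over-rotated a half turn and stands with its wells facing the console. Fix: grip its 60 mm sides, tilt the tool about 55° so the wells come up, and release just above the floor. Approach goes y first, to stay clear of the cycler.

Request:
jog_arm(
  increments=[
    {"tx":6,"ty":-39,"tz":0,"wx":0,"wy":0,"wz":0,"gripper":0.85},
    {"tx":12,"ty":-78,"tz":0,"wx":0,"wy":0,"wz":0,"gripper":0.85},
    {"tx":18,"ty":-117,"tz":0,"wx":0,"wy":0,"wz":0,"gripper":0.85},
    {"tx":24,"ty":-156,"tz":0,"wx":0,"wy":0,"wz":0,"gripper":0.85},
    {"tx":31,"ty":-194,"tz":0,"wx":0,"wy":0,"wz":0,"gripper":0.85},
  ],
)

```text
time: 21.32
position: [0.4812, 0.1252, 0.17]
tool_rot: [-3.139, 0.111, -0.0]
ft_force: [0.5, -0.3, -0.4]
grip_width: 0.849
grip_force: 0.0
```

Request:
jog_arm(
  increments=[
    {"tx":30,"ty":-2,"tz":0,"wx":0,"wy":0,"wz":0,"gripper":0.85},
    {"tx":60,"ty":-4,"tz":0,"wx":0,"wy":0,"wz":0,"gripper":0.85},
    {"tx":90,"ty":-6,"tz":0,"wx":0,"wy":0,"wz":0,"gripper":0.85},
    {"tx":120,"ty":-8,"tz":0,"wx":0,"wy":0,"wz":0,"gripper":0.85},
    {"tx":132,"ty":-10,"tz":0,"wx":0,"wy":0,"wz":0,"gripper":0.85},
  ],
)

```text
time: 21.73
position: [0.6169, 0.1225, 0.1687]
tool_rot: [-3.138, 0.115, -0.0]
ft_force: [0.1, 0.3, -0.1]
grip_width: 0.848
grip_force: 0.0
```

Request:
jog_arm(
  increments=[
    {"tx":0,"ty":0,"tz":0,"wx":0,"wy":0,"wz":0,"gripper":0.85},
    {"tx":0,"ty":0,"tz":0,"wx":0,"wy":0,"wz":0,"gripper":0.85},
    {"tx":0,"ty":0,"tz":0,"wx":0,"wy":0,"wz":0,"gripper":0.85},
    {"tx":0,"ty":0,"tz":0,"wx":0,"wy":0,"wz":0,"gripper":0.85},
    {"tx":0,"ty":0,"tz":0,"wx":0,"wy":0,"wz":0,"gripper":0.85},
  ],
)

```text
time: 22.15
position: [0.6133, 0.1218, 0.1703]
tool_rot: [3.139, -0.115, 0.001]
ft_force: [1.2, 0.3, -1.1]
grip_width: 0.846
grip_force: 0.0
```

```bash
python3 go.py -.0745 .612 .121 .042
```

```text
t 22.15 pos [0.6133 0.1218 0.1703] yaw -0.073 w(tool) [ 0.001 -0.     0.001] grip 0.846 [ 1.2  0.3 -1.1]
[ -1.3   0.8 128.3] len 128
```

Request:
jog_arm(
  increments=[
    {"tx":0,"ty":0,"tz":30,"wx":0,"wy":0,"wz":0,"gripper":0.85},
    {"tx":0,"ty":0,"tz":60,"wx":0,"wy":0,"wz":0,"gripper":0.85},
    {"tx":0,"ty":0,"tz":85,"wx":0,"wy":0,"wz":0,"gripper":0.85},
    {"tx":0,"ty":0,"tz":108,"wx":0,"wy":0,"wz":0,"gripper":0.85},
    {"tx":0,"ty":0,"tz":128,"wx":0,"wy":0,"wz":0,"gripper":0.85},
  ],
)

```text
time: 22.57
position: [0.613, 0.121, 0.0406]
tool_rot: [3.139, -0.116, -0.001]
ft_force: [-0.6, -0.3, 0.3]
grip_width: 0.848
grip_force: 0.0
```

Request:
jog_arm(
  increments=[
    {"tx":0,"ty":0,"tz":0,"wx":0,"wy":0,"wz":0,"gripper":0.85},
    {"tx":0,"ty":0,"tz":0,"wx":0,"wy":0,"wz":0,"gripper":0.65},
    {"tx":0,"ty":0,"tz":0,"wx":0,"wy":0,"wz":0,"gripper":0.55},
    {"tx":0,"ty":0,"tz":0,"wx":0,"wy":0,"wz":0,"gripper":0.55},
    {"tx":0,"ty":0,"tz":0,"wx":0,"wy":0,"wz":0,"gripper":0.55},
  ],
  grip_force=40,
)

```text
time: 22.98
position: [0.6153, 0.1217, 0.0438]
tool_rot: [-3.139, 0.117, -0.005]
ft_force: [-0.3, -0.5, 0.9]
grip_width: 0.636
grip_force: 0.0
```

Request:
jog_arm(
  increments=[
    {"tx":0,"ty":0,"tz":0,"wx":0,"wy":0,"wz":0,"gripper":0.55},
    {"tx":0,"ty":0,"tz":0,"wx":0,"wy":0,"wz":0,"gripper":0.55},
    {"tx":0,"ty":0,"tz":-5,"wx":0,"wy":0,"wz":0,"gripper":0.55},
    {"tx":0,"ty":0,"tz":-10,"wx":0,"wy":0,"wz":0,"gripper":0.55},
    {"tx":0,"ty":0,"tz":-15,"wx":0,"wy":0,"wz":0,"gripper":0.55},
  ],
)

```text
time: 23.4
position: [0.6143, 0.1215, 0.0575]
tool_rot: [-3.139, 0.116, -0.001]
ft_force: [-0.1, 0.4, -0.1]
grip_width: 0.555
grip_force: 0.0
```

Run:
```python
from fit import *
for n in('top','scene'):
    im=snap(n,'m_%s.png'%n)
    for m,s,c in blobs(im,30):
        if c[1]>140 and c[0]>250: print(n,s,np.round(c,1),np.round(ray(im,*c,.06),3))
    print([(np.round(d['bbox']).tolist(),round(d['conf'],2)) for d in vision.spot_in(n,'block_1')])
s=ctrl.get_state();print(s['grip_width'],s['position'])
```

```text
top [311 191  12  11  91] [315.8 196.5] [0.595 0.135 0.06 ]
top [411 250  24  19 373] [422.9 259.1] [ 0.418 -0.218  0.06 ]
[([411.0, 248.0, 437.0, 273.0], 0.7), ([312.0, 194.0, 323.0, 204.0], 0.57), ([252.0, 155.0, 336.0, 237.0], 0.42)]
scene [398 161  20  13 154] [407.2 166.7] [ 0.418 -0.224  0.06 ]
scene [296 194  24  21 235] [307.6 203.6] [0.613 0.121 0.06 ]
[([395.0, 163.0, 414.0, 187.0], 0.86), ([296.0, 191.0, 319.0, 224.0], 0.73)]
0.5504484898555412 [0.61437697 0.12138829 0.05724572]
```

Run:
```python
import cv2,numpy as np
a=cv2.resize(cv2.imread('pics/m_scene.png')[165:240,270:350],None,fx=7,fy=7,interpolation=2)
b=cv2.resize(cv2.imread('pics/m_top.png')[165:235,285:335],None,fx=4.6,fy=4.6,interpolation=2)
c=np.zeros((560,800,3),np.uint8);c[:525,:560]=a;c[:b.shape[0],560:560+b.shape[1]]=b;cv2.imwrite('pics/m.png',c)
```

```text
(no output)
```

View pics/m.png

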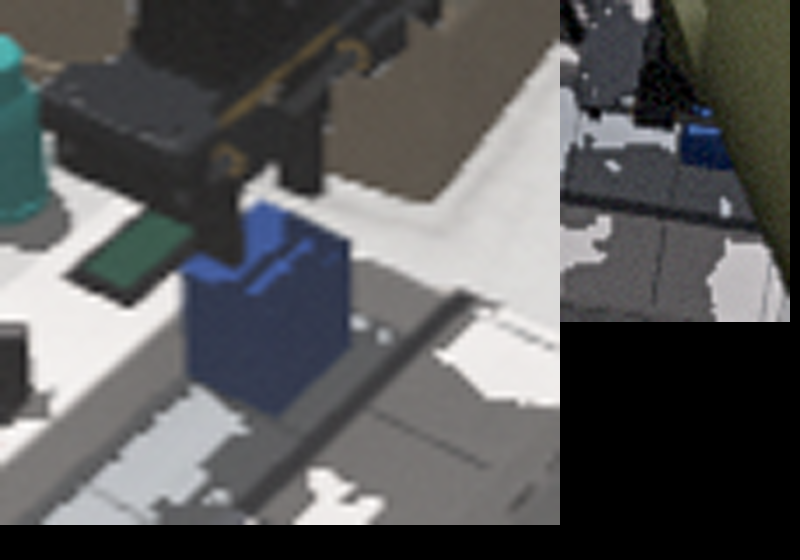

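Run:
```python
from h import *
s=ctrl.get_state();p=s['position'];sc=snap('scene')
for dy in(.024,.04,-.024,-.04):
    for dx in(-.01,.01): print(dy,dx,np.round(proj(sc,p+[dx,dy,0]),1))
# where do tips sit if x differs
for x in(.614,.63,.65,.67): print(x,np.round(proj(sc,(x,.1214+.03,.0572)),1))
```

```text
0.024 -0.01 [305.7 209.7]
0.024 0.01 [300.2 207.5]
0.04 -0.01 [302.9 212.8]
0.04 0.01 [297.3 210.5]
-0.024 -0.01 [314.  200.9]
-0.024 0.01 [308.5 198.9]
-0.04 -0.01 [316.6 198.1]
-0.04 0.01 [311.2 196.1]
0.614 [302.  209.8]
0.63 [297.6 208.1]
0.65 [292.1 205.9]
0.67 [286.8 203.7]
```

Run:
```python
from h import *
sc=snap('scene')
print('p1 expected near tip',np.round(proj(sc,(.5127,.1284+.037,.0662)),1),np.round(proj(sc,(.5127,.1284+.037,.0962)),1))
# darkness map now vs p1 near fingertips
im=sc['color']
g=cv2.cvtColor(im,cv2.COLOR_BGR2GRAY);b=im.astype(int)
print((b[195:216,296:318,0]-b[195:216,296:318,2]));
s=ctrl.get_state();print(s['position'],s['joint_positions'],s['ft_force'])
p=cv2.imread('pics/p1.png').astype(int);print((p[204:224,320:340,0]-p[204:224,320:340,2]))
```

```text
p1 expected near tip [328.8 222. ] [328.9 214.3]
[[-2 -1 -1 -1  0 -3 -3 -2 10 64 85 88 86 84 68 38  9 -1 -4 -2 -4 -2]
 [-1 -3 -3  1 -1 -2  1 -2  2 65 87 88 87 87 61 31 25 21  8 -1 -3 -4]
 [ 7 -1 -1 -1 -1 -2 -1 -3  0 66 88 86 87 87 59 28 30 30 26 22  9 -1]
 [16  7 -1 -2  0 -1 -2 -2 -1 66 87 87 87 87 58 29 30 28 29 27 26 22]
 [ 5  0 -1 -3 -1 -2  0 -2 -1 66 87 87 86 87 58 29 30 69 57 28 28 28]
 [ 0  0  0 -3 -2 -1 -1  0  0 66 85 86 85 59 32 29 68 84 57 28 27 29]
 [ 0 24 23  6 -2 -2  0 -1  0 66 86 60 35 31 29 67 59 35 33 30 29 46]
 [44 76 85 84 60 18 -2 -1 -1 64 60 31 28 67 84 58 31 29 27 29 45 39]
 [66 88 87 86 85 85 71 35 47 45 31 27 69 86 87 56 30 27 28 28 29 28]
 [30 45 73 87 88 86 86 84 57 29 28 68 87 61 35 31 28 28 29 26 27 28]
 [19 29 31 43 54 43 33 34 30 28 67 85 60 31 29 27 29 28 28 26 28 28]
 [20 27 28 28 29 28 30 29 28 67 86 58 30 29 27 29 28 27 27 26 26 27]
 [19 27 28 28 28 29 28 29 29 31 34 30 28 27 27 28 28 27 26 27 26 26]
 [21 27 27 27 27 29 28 28 29 29 30 29 28 29 27 28 26 27 26 27 27 26]
 [22 27 28 28 26 26 27 27 28 28 28 28 30 29 26 27 26 27 28 26 27 26]
 [18 26 28 28 27
[... 1119 characters left out ...]
30 25]
 [ 7  8  8 16 29 27 23  9  2 -3 -2 -2  9 21 29 28 27 28 28 16]
 [ 8  7  7 15 28 28 26 28 21 11 -1 -1 17 28 27 28 29 27 27 13]
 [ 8  8  7 14 29 27 28 27 26 25 21 14 22 29 30 28 28 28 26 11]
 [ 8  8  8 15 28 28 26 27 27 27 28 26 29 28 28 28 27 28 29 24]
 [ 8  6  7 15 29 26 28 27 29 26 28 27 28 29 28 28 29 27 27 25]
 [ 7  8  8 14 27 27 28 29 27 27 28 28 27 28 27 26 28 26 28 15]
 [ 9  7  7 16 27 27 27 28 28 27 27 28 28 28 26 27 27 28 26 11]
 [ 7  8  6 15 26 27 28 28 27 27 29 27 28 27 28 27 26 26 25 11]
 [ 8  6  6 15 23 28 27 28 28 29 27 28 26 27 27 26 27 27 26 20]
 [ 6  6  0 -4  3 19 27 28 28 27 28 28 25 27 27 28 28 29 28 26]
 [ 7  1 -2 -4 -6 -4  7 21 28 27 27 27 26 28 28 27 27 27 28 15]]
```

The two views show the visible fingertips about 7 px, or 27 mm, higher than the reported TCP. That explains the high bottle grip, the high push that over-rotated the block, and this empty grasp over the block's top. I'll correct for it: rise, open, go about 28 mm deeper.

Request:
jog_arm(
  increments=[
    {"tx":0,"ty":0,"tz":-15,"wx":0,"wy":0,"wz":0,"gripper":0.82},
    {"tx":0,"ty":0,"tz":-25,"wx":0,"wy":0,"wz":0,"gripper":0.82},
    {"tx":0,"ty":0,"tz":-25,"wx":0,"wy":0,"wz":0,"gripper":0.82},
    {"tx":0,"ty":0,"tz":-25,"wx":0,"wy":0,"wz":0,"gripper":0.82},
    {"tx":0,"ty":0,"tz":-25,"wx":0,"wy":0,"wz":0,"gripper":0.82},
  ],
)

```text
time: 24.12
position: [0.6139, 0.1213, 0.0815]
tool_rot: [3.139, -0.117, -0.0]
ft_force: [-0.2, 0.0, 0.5]
grip_width: 0.795
grip_force: 0.0
```

Request:
jog_arm(
  increments=[
    {"tx":0,"ty":0,"tz":5,"wx":0,"wy":0,"wz":0,"gripper":0.82},
    {"tx":0,"ty":0,"tz":14,"wx":0,"wy":0,"wz":0,"gripper":0.82},
    {"tx":0,"ty":0,"tz":23,"wx":0,"wy":0,"wz":0,"gripper":0.82},
    {"tx":0,"ty":0,"tz":32,"wx":0,"wy":0,"wz":0,"gripper":0.82},
    {"tx":0,"ty":0,"tz":41,"wx":0,"wy":0,"wz":0,"gripper":0.82},
  ],
)

```text
time: 24.53
position: [0.6134, 0.1212, 0.039]
tool_rot: [3.139, -0.116, -0.002]
ft_force: [-0.2, -0.5, -0.1]
grip_width: 0.819
grip_force: 0.0
```

Request:
jog_arm(
  increments=[
    {"tx":0,"ty":0,"tz":5,"wx":0,"wy":0,"wz":0,"gripper":0.82},
    {"tx":0,"ty":0,"tz":10,"wx":0,"wy":0,"wz":0,"gripper":0.82},
    {"tx":0,"ty":0,"tz":15,"wx":0,"wy":0,"wz":0,"gripper":0.82},
    {"tx":0,"ty":0,"tz":20,"wx":0,"wy":0,"wz":0,"gripper":0.82},
    {"tx":0,"ty":0,"tz":24,"wx":0,"wy":0,"wz":0,"gripper":0.82},
  ],
)

```text
time: 24.95
position: [0.6141, 0.1214, 0.0164]
tool_rot: [3.139, -0.116, 0.0]
ft_force: [0.2, 0.3, 0.3]
grip_width: 0.821
grip_force: 0.0
```

Request:
jog_arm(
  increments=[
    {"tx":0,"ty":0,"tz":0,"wx":0,"wy":0,"wz":0,"gripper":0.7},
    {"tx":0,"ty":0,"tz":0,"wx":0,"wy":0,"wz":0,"gripper":0.6},
    {"tx":0,"ty":0,"tz":0,"wx":0,"wy":0,"wz":0,"gripper":0.55},
    {"tx":0,"ty":0,"tz":0,"wx":0,"wy":0,"wz":0,"gripper":0.55},
    {"tx":0,"ty":0,"tz":0,"wx":0,"wy":0,"wz":0,"gripper":0.55},
  ],
)

```text
time: 25.37
position: [0.6144, 0.1214, 0.0171]
tool_rot: [-3.139, 0.117, -0.001]
ft_force: [-0.1, -0.1, -0.5]
grip_width: 0.688
grip_force: 40.0
```

Gripped at 59.9 mm. Lift, then tilt 50° in two calls.

Request:
jog_arm(
  increments=[
    {"tx":0,"ty":0,"tz":-12,"wx":0,"wy":0,"wz":0,"gripper":0.55},
    {"tx":0,"ty":-2,"tz":-25,"wx":0,"wy":0,"wz":0,"gripper":0.55},
    {"tx":4,"ty":-4,"tz":-40,"wx":0,"wy":0,"wz":0,"gripper":0.55},
    {"tx":8,"ty":-7,"tz":-55,"wx":0,"wy":0,"wz":0,"gripper":0.55},
    {"tx":10,"ty":-10,"tz":-68,"wx":0,"wy":0,"wz":0,"gripper":0.55},
  ],
)

```text
time: 25.78
position: [0.6257, 0.131, 0.0872]
tool_rot: [-3.139, 0.117, -0.003]
ft_force: [0.7, -0.3, -3.3]
grip_width: 0.681
grip_force: 40.0
```

Request:
jog_arm(
  increments=[
    {"tx":0,"ty":0,"tz":0,"wx":0,"wy":0.09,"wz":0,"gripper":0.55},
    {"tx":0,"ty":0,"tz":0,"wx":0,"wy":0.18,"wz":0,"gripper":0.55},
    {"tx":0,"ty":0,"tz":0,"wx":0,"wy":0.27,"wz":0,"gripper":0.55},
    {"tx":0,"ty":0,"tz":0,"wx":0,"wy":0.36,"wz":0,"gripper":0.55},
    {"tx":0,"ty":0,"tz":0,"wx":0,"wy":0.44,"wz":0,"gripper":0.55},
  ],
)

```text
time: 26.2
position: [0.6241, 0.1311, 0.086]
tool_rot: [3.047, -0.112, 0.688]
ft_force: [0.6, -0.8, -3.9]
grip_width: 0.686
grip_force: 40.0
```

Request:
jog_arm(
  increments=[
    {"tx":0,"ty":0,"tz":0,"wx":0,"wy":0.09,"wz":0,"gripper":0.55},
    {"tx":0,"ty":0,"tz":0,"wx":0,"wy":0.18,"wz":0,"gripper":0.55},
    {"tx":0,"ty":0,"tz":0,"wx":0,"wy":0.27,"wz":0,"gripper":0.55},
    {"tx":0,"ty":0,"tz":0,"wx":0,"wy":0.36,"wz":0,"gripper":0.55},
    {"tx":0,"ty":0,"tz":0,"wx":0,"wy":0.43,"wz":0,"gripper":0.55},
  ],
)

```text
time: 26.62
position: [0.6217, 0.1348, 0.1165]
tool_rot: [-2.923, 0.12, -1.103]
ft_force: [-0.1, -0.7, -0.3]
grip_width: 0.685
grip_force: 40.0
```

```bash
cat > st.py <<'E'
from h import *
from scipy.spatial.transform import Rotation as R
s=ctrl.get_state();M=R.from_rotvec(s['tool_rot']).as_matrix();d=np.array(s['position'])-[.5508,.1975,0]
print('t',round(s['time'],2),'pos',np.round(s['position'],4),'bath x,y',np.round([.9972*d[0]-.0744*d[1],.0744*d[0]+.9972*d[1]],4),'tool x',np.round(M[:,0],3),'z',np.round(M[:,2],3),'q',np.round(s['joint_positions'],2),'g',round(s['grip_width'],3),'f',np.round(s['ft_force'],1))
E
python3 st.py
python3 - <<'E'
from h import *
snap('scene','tilt.png')
E
```

```text
t 26.62 pos [0.6217 0.1348 0.1165] bath x,y [ 0.0754 -0.0573] tool x [ 0.748 -0.077  0.659] z [ 0.66  -0.013 -0.751] q [ 0.6  -0.07 -1.    2.24  0.69  0.35 -2.65] g 0.685 f [-0.1 -0.7 -0.3]
```

The tilt stopped at 41° because joint 7 is near its limit (−2.65). Yawing the held block about 20° about the vertical frees it, and the tray has room for that.

Request:
jog_arm(
  increments=[
    {"tx":0,"ty":0,"tz":0,"wx":0.054,"wy":0,"wz":-0.045,"gripper":0.55},
    {"tx":0,"ty":0,"tz":0,"wx":0.107,"wy":0,"wz":-0.09,"gripper":0.55},
    {"tx":0,"ty":0,"tz":0,"wx":0.161,"wy":0,"wz":-0.135,"gripper":0.55},
    {"tx":0,"ty":0,"tz":0,"wx":0.215,"wy":0,"wz":-0.18,"gripper":0.55},
    {"tx":0,"ty":0,"tz":0,"wx":0.268,"wy":0,"wz":-0.225,"gripper":0.55},
  ],
)

```text
time: 27.08
position: [0.6155, 0.1334, 0.1096]
tool_rot: [-2.847, -0.14, -1.03]
ft_force: [-0.9, -0.2, -4.2]
grip_width: 0.686
grip_force: 40.0
```

```bash
python3 st.py
```

```text
t 27.08 pos [0.6155 0.1334 0.1096] bath x,y [ 0.0693 -0.0591] tool x [0.765 0.049 0.642] z [ 0.632  0.135 -0.764] q [ 0.32 -0.09 -0.58  2.27 -0.02  0.24 -1.73] g 0.686 f [-0.9 -0.2 -4.2]
```

Request:
jog_arm(
  increments=[
    {"tx":0,"ty":0,"tz":0,"wx":0,"wy":0,"wz":0,"gripper":0.55},
    {"tx":0,"ty":0,"tz":0,"wx":0,"wy":0,"wz":0,"gripper":0.55},
    {"tx":0,"ty":0,"tz":0,"wx":0,"wy":0,"wz":0,"gripper":0.55},
    {"tx":0,"ty":0,"tz":0,"wx":0,"wy":0,"wz":0,"gripper":0.55},
    {"tx":0,"ty":0,"tz":0,"wx":0,"wy":0,"wz":0,"gripper":0.55},
  ],
)

```text
time: 27.5
position: [0.6162, 0.1343, 0.1101]
tool_rot: [-2.846, -0.139, -1.035]
ft_force: [-0.7, 0.6, -3.9]
grip_width: 0.682
grip_force: 40.0
```

```bash
python3 st.py
```

```text
t 27.5 pos [0.6162 0.1343 0.1101] bath x,y [ 0.07   -0.0582] tool x [0.764 0.048 0.644] z [ 0.634  0.134 -0.762] q [ 0.32 -0.09 -0.59  2.27 -0.01  0.24 -1.74] g 0.682 f [-0.7  0.6 -3.9]
```

Request:
jog_arm(
  increments=[
    {"tx":-4,"ty":0,"tz":5,"wx":0,"wy":0.03,"wz":0,"gripper":0.55},
    {"tx":-8,"ty":0,"tz":10,"wx":0,"wy":0.06,"wz":0,"gripper":0.55},
    {"tx":-12,"ty":0,"tz":15,"wx":0,"wy":0.1,"wz":0,"gripper":0.55},
    {"tx":-16,"ty":0,"tz":20,"wx":0,"wy":0.14,"wz":0,"gripper":0.55},
    {"tx":-20,"ty":0,"tz":25,"wx":0,"wy":0.18,"wz":0,"gripper":0.55},
  ],
)

```text
time: 27.92
position: [0.6134, 0.1274, 0.1051]
tool_rot: [-2.804, -0.123, -1.174]
ft_force: [-0.4, -0.5, -3.0]
grip_width: 0.689
grip_force: 40.0
```

```bash
python3 st.py
```

```text
t 27.92 pos [0.6134 0.1274 0.1051] bath x,y [ 0.0676 -0.0652] tool x [0.699 0.036 0.714] z [ 0.706  0.122 -0.698] q [ 0.02 -0.11 -0.32  2.37  0.71  0.1  -2.48] g 0.689 f [-0.4 -0.5 -3. ]
```

Joint limits stop the tilt short at this reach. Change of plan: bring the block upright, turn it half round so the wells face the robot, and set it on the ledge. Then push it over again, low and slow.

Request:
jog_arm(
  increments=[
    {"tx":0,"ty":0,"tz":0,"wx":0,"wy":-0.1,"wz":0,"gripper":0.55},
    {"tx":0,"ty":0,"tz":0,"wx":0,"wy":-0.2,"wz":0,"gripper":0.55},
    {"tx":0,"ty":0,"tz":0,"wx":0,"wy":-0.3,"wz":0,"gripper":0.55},
    {"tx":0,"ty":0,"tz":0,"wx":0,"wy":-0.4,"wz":0,"gripper":0.55},
    {"tx":0,"ty":0,"tz":0,"wx":0,"wy":-0.5,"wz":0,"gripper":0.55},
  ],
)

```text
time: 28.33
position: [0.6116, 0.1329, 0.1069]
tool_rot: [-3.003, -0.162, -0.564]
ft_force: [2.5, -1.2, -3.0]
grip_width: 0.689
grip_force: 40.0
```

```bash
python3 st.py; python3 go.py .17 .55 .13 .14
```

```text
t 28.33 pos [0.6116 0.1329 0.1069] bath x,y [ 0.0654 -0.0599] tool x [0.927 0.089 0.365] z [ 0.357  0.1   -0.929] q [-0.37  0.05  0.12  2.01 -0.02  0.71 -1.7 ] g 0.689 f [ 2.5 -1.2 -3. ]
t 28.33 pos [0.6116 0.1329 0.1069] yaw 0.095 w(tool) [-0.05  -0.376 -0.062] grip 0.689 [ 2.5 -1.2 -3. ]
[-45.2  -6.4 -53. ] len 70
```

Request:
jog_arm(
  increments=[
    {"tx":-9,"ty":-1,"tz":-11,"wx":-0.01,"wy":-0.075,"wz":-0.012,"gripper":0.55},
    {"tx":-18,"ty":-2,"tz":-21,"wx":-0.02,"wy":-0.15,"wz":-0.025,"gripper":0.55},
    {"tx":-27,"ty":-4,"tz":-32,"wx":-0.03,"wy":-0.225,"wz":-0.037,"gripper":0.55},
    {"tx":-36,"ty":-5,"tz":-42,"wx":-0.04,"wy":-0.3,"wz":-0.05,"gripper":0.55},
    {"tx":-45,"ty":-6,"tz":-53,"wx":-0.05,"wy":-0.376,"wz":-0.062,"gripper":0.55},
  ],
)

```text
time: 28.75
position: [0.5524, 0.1273, 0.1398]
tool_rot: [3.127, 0.26, 0.007]
ft_force: [1.6, -0.1, -4.2]
grip_width: 0.686
grip_force: 40.0
```

Request:
jog_arm(
  increments=[
    {"tx":0,"ty":0,"tz":0,"wx":0,"wy":0,"wz":-0.12,"gripper":0.55},
    {"tx":0,"ty":0,"tz":0,"wx":0,"wy":0,"wz":-0.24,"gripper":0.55},
    {"tx":0,"ty":0,"tz":0,"wx":0,"wy":0,"wz":-0.36,"gripper":0.55},
    {"tx":0,"ty":0,"tz":0,"wx":0,"wy":0,"wz":-0.48,"gripper":0.55},
    {"tx":0,"ty":0,"tz":0,"wx":0,"wy":0,"wz":-0.6,"gripper":0.55},
  ],
)

```text
time: 29.17
position: [0.5528, 0.1273, 0.1389]
tool_rot: [2.906, 1.179, 0.009]
ft_force: [0.3, 0.5, -3.3]
grip_width: 0.688
grip_force: 40.0
```

Request:
jog_arm(
  increments=[
    {"tx":0,"ty":0,"tz":0,"wx":0,"wy":0,"wz":-0.12,"gripper":0.55},
    {"tx":0,"ty":0,"tz":0,"wx":0,"wy":0,"wz":-0.24,"gripper":0.55},
    {"tx":0,"ty":0,"tz":0,"wx":0,"wy":0,"wz":-0.36,"gripper":0.55},
    {"tx":0,"ty":0,"tz":0,"wx":0,"wy":0,"wz":-0.48,"gripper":0.55},
    {"tx":0,"ty":0,"tz":0,"wx":0,"wy":0,"wz":-0.6,"gripper":0.55},
  ],
)

```text
time: 29.58
position: [0.5527, 0.1272, 0.1389]
tool_rot: [2.427, 1.985, 0.007]
ft_force: [0.5, 0.8, -4.0]
grip_width: 0.686
grip_force: 40.0
```

```bash
python3 st.py; python3 go.py 3.067 .52 .14 .14
```

```text
t 29.58 pos [0.5527 0.1272 0.1389] bath x,y [ 0.0072 -0.0699] tool x [ 0.198  0.98  -0.001] z [ 0.007 -0.003 -1.   ] q [-0.29  0.17  0.02  1.74  0.    1.22 -0.48] g 0.686 f [ 0.5  0.8 -4. ]
t 29.58 pos [0.5527 0.1272 0.1389] yaw 1.371 w(tool) [ 0.005  0.007 -1.696] grip 0.686 [ 0.5  0.8 -4. ]
[  6.  -34.6  -1.4] len 35
```

Request:
jog_arm(
  increments=[
    {"tx":0,"ty":0,"tz":0,"wx":0,"wy":0,"wz":-0.12,"gripper":0.55},
    {"tx":0,"ty":0,"tz":0,"wx":0,"wy":0,"wz":-0.24,"gripper":0.55},
    {"tx":0,"ty":0,"tz":0,"wx":0,"wy":0,"wz":-0.36,"gripper":0.55},
    {"tx":0,"ty":0,"tz":0,"wx":0,"wy":0,"wz":-0.48,"gripper":0.55},
    {"tx":0,"ty":0,"tz":0,"wx":0,"wy":0,"wz":-0.6,"gripper":0.55},
  ],
)

```text
time: 30.0
position: [0.5528, 0.1273, 0.139]
tool_rot: [1.731, 2.612, 0.003]
ft_force: [-0.5, 0.0, -3.6]
grip_width: 0.682
grip_force: 40.0
```

Request:
jog_arm(
  increments=[
    {"tx":0,"ty":0,"tz":0,"wx":0,"wy":0,"wz":-0.12,"gripper":0.55},
    {"tx":0,"ty":0,"tz":0,"wx":0,"wy":0,"wz":-0.24,"gripper":0.55},
    {"tx":0,"ty":0,"tz":0,"wx":0,"wy":0,"wz":-0.36,"gripper":0.55},
    {"tx":0,"ty":0,"tz":0,"wx":0,"wy":0,"wz":-0.48,"gripper":0.55},
    {"tx":0,"ty":0,"tz":0,"wx":0,"wy":0,"wz":-0.6,"gripper":0.55},
  ],
)

```text
time: 30.42
position: [0.5528, 0.1272, 0.1389]
tool_rot: [0.882, 3.007, -0.0]
ft_force: [-1.0, -0.0, -3.2]
grip_width: 0.685
grip_force: 40.0
```

Request:
jog_arm(
  increments=[
    {"tx":0,"ty":0,"tz":0,"wx":0,"wy":0,"wz":-0.12,"gripper":0.55},
    {"tx":0,"ty":0,"tz":0,"wx":0,"wy":0,"wz":-0.24,"gripper":0.55},
    {"tx":0,"ty":0,"tz":0,"wx":0,"wy":0,"wz":-0.36,"gripper":0.55},
    {"tx":0,"ty":0,"tz":0,"wx":0,"wy":0,"wz":-0.496,"gripper":0.55},
    {"tx":0,"ty":0,"tz":0,"wx":0,"wy":0,"wz":-0.496,"gripper":0.55},
  ],
)

```text
time: 30.83
position: [0.5527, 0.1272, 0.139]
tool_rot: [0.121, 3.132, -0.003]
ft_force: [0.2, 0.4, -3.7]
grip_width: 0.684
grip_force: 40.0
```

```bash
python3 st.py; python3 go.py 3.067 .5137 .1301 .10
```

```text
t 30.83 pos [0.5527 0.1272 0.139 ] bath x,y [ 0.0071 -0.07  ] tool x [-0.997  0.077 -0.007] z [ 0.007 -0.002 -1.   ] q [-0.17  0.18 -0.12  1.74  0.03  1.22  1.2 ] g 0.684 f [ 0.2  0.4 -3.7]
t 30.83 pos [0.5527 0.1272 0.139 ] yaw 3.065 w(tool) [-0.002  0.007 -0.002] grip 0.684 [ 0.2  0.4 -3.7]
[39.4 -0.  38.7] len 55
```

Request:
jog_arm(
  increments=[
    {"tx":13,"ty":0,"tz":0,"wx":0,"wy":0,"wz":0,"gripper":0.55},
    {"tx":26,"ty":0,"tz":15,"wx":0,"wy":0,"wz":0,"gripper":0.55},
    {"tx":39,"ty":0,"tz":35,"wx":0,"wy":0,"wz":0,"gripper":0.55},
    {"tx":39,"ty":0,"tz":58,"wx":0,"wy":0,"wz":0,"gripper":0.55},
    {"tx":39,"ty":0,"tz":78,"wx":0,"wy":0,"wz":0,"gripper":0.55},
  ],
)

```text
time: 31.25
position: [0.5133, 0.1305, 0.06]
tool_rot: [0.13, 3.132, -0.003]
ft_force: [0.8, -0.2, -3.9]
grip_width: 0.686
grip_force: 40.0
```

Request:
jog_arm(
  increments=[
    {"tx":0,"ty":0,"tz":0,"wx":0,"wy":0,"wz":0,"gripper":0.55},
    {"tx":0,"ty":0,"tz":2,"wx":0,"wy":0,"wz":0,"gripper":0.55},
    {"tx":0,"ty":0,"tz":4,"wx":0,"wy":0,"wz":0,"gripper":0.55},
    {"tx":0,"ty":0,"tz":6,"wx":0,"wy":0,"wz":0,"gripper":0.55},
    {"tx":0,"ty":0,"tz":7,"wx":0,"wy":0,"wz":0,"gripper":0.55},
  ],
)

```text
time: 31.67
position: [0.5144, 0.1305, 0.0547]
tool_rot: [0.126, 3.131, -0.002]
ft_force: [0.4, 0.2, -4.3]
grip_width: 0.686
grip_force: 40.0
```

Request:
jog_arm(
  increments=[
    {"tx":0,"ty":0,"tz":1,"wx":0,"wy":0,"wz":0,"gripper":0.55},
    {"tx":0,"ty":0,"tz":1,"wx":0,"wy":0,"wz":0,"gripper":0.55},
    {"tx":0,"ty":0,"tz":1,"wx":0,"wy":0,"wz":0,"gripper":0.55},
    {"tx":0,"ty":0,"tz":1,"wx":0,"wy":0,"wz":0,"gripper":0.55},
    {"tx":0,"ty":0,"tz":1,"wx":0,"wy":0,"wz":0,"gripper":0.55},
  ],
)

```text
time: 32.08
position: [0.5139, 0.1304, 0.0532]
tool_rot: [0.125, 3.132, -0.002]
ft_force: [0.3, 0.2, -2.0]
grip_width: 0.685
grip_force: 40.0
```

```bash
python3 st.py
python3 - <<'E'
from h import *
im=snap('scene','l2.png')
E
```

```text
t 32.08 pos [0.5139 0.1304 0.0532] bath x,y [-0.0318 -0.0696] tool x [-0.997  0.08  -0.007] z [ 0.007 -0.002 -1.   ] q [-0.18  0.18 -0.13  1.91  0.03  1.04  1.16] g 0.685 f [ 0.3  0.2 -2. ]
```

Request:
jog_arm(
  increments=[
    {"tx":0,"ty":0,"tz":1,"wx":0,"wy":0,"wz":0,"gripper":0.75},
    {"tx":0,"ty":0,"tz":1,"wx":0,"wy":0,"wz":0,"gripper":1},
    {"tx":0,"ty":0,"tz":1,"wx":0,"wy":0,"wz":0,"gripper":1},
    {"tx":0,"ty":0,"tz":1,"wx":0,"wy":0,"wz":0,"gripper":1},
    {"tx":0,"ty":0,"tz":1,"wx":0,"wy":0,"wz":0,"gripper":1},
  ],
)

```text
time: 32.55
position: [0.5133, 0.1303, 0.0518]
tool_rot: [0.125, 3.134, -0.003]
ft_force: [-0.2, -0.1, -1.5]
grip_width: 0.952
grip_force: 0.0
```

Request:
jog_arm(
  increments=[
    {"tx":0,"ty":0,"tz":-10,"wx":0,"wy":0,"wz":0,"gripper":1},
    {"tx":0,"ty":0,"tz":-30,"wx":0,"wy":0,"wz":0,"gripper":1},
    {"tx":0,"ty":0,"tz":-60,"wx":0,"wy":0,"wz":0,"gripper":1},
    {"tx":0,"ty":0,"tz":-90,"wx":0,"wy":0,"wz":0,"gripper":0.5},
    {"tx":25,"ty":0,"tz":-90,"wx":0,"wy":0,"wz":0,"gripper":0},
  ],
)

```text
time: 32.97
position: [0.495, 0.133, 0.1488]
tool_rot: [0.128, 3.12, 0.003]
ft_force: [1.7, 0.4, 0.4]
grip_width: 0.92
grip_force: 0.0
```

Request:
jog_arm(
  increments=[
    {"tx":20,"ty":0,"tz":0,"wx":0,"wy":0,"wz":0,"gripper":0},
    {"tx":35,"ty":0,"tz":0,"wx":0,"wy":0,"wz":0,"gripper":0},
    {"tx":35,"ty":0,"tz":0,"wx":0,"wy":0,"wz":0,"gripper":0},
    {"tx":35,"ty":0,"tz":0,"wx":0,"wy":0,"wz":0,"gripper":0},
    {"tx":35,"ty":0,"tz":0,"wx":0,"wy":0,"wz":0,"gripper":0},
  ],
)

```text
time: 33.38
position: [0.454, 0.1352, 0.142]
tool_rot: [0.125, 3.132, -0.002]
ft_force: [0.1, -0.3, -0.4]
grip_width: 0.555
grip_force: 0.0
```

```bash
python3 st.py
python3 - <<'E'
from fit import *
im=snap('scene','l3.png');g=cv2.cvtColor(im['color'],cv2.COLOR_BGR2GRAY)
def face(p,z,sx):  # sample plane of face x=sx*.026
    out=[]
    for k in np.linspace(.057,.007,7): out.append([int(g[tuple(np.round(proj(im,T(p,[(sx*.026,y,z+k)])[0])).astype(int)[::-1])]) for y in np.linspace(-.025,.025,7)])
    return np.array(out)
print(face((.5139,.1304,-.0745),.044,-1));print(face((.42,-.222,-.06),0,-1))
E
```

```text
t 33.38 pos [0.454  0.1352 0.142 ] bath x,y [-0.0919 -0.0694] tool x [-0.997  0.08  -0.007] z [ 0.007 -0.002 -1.   ] q [-0.19 -0.02 -0.15  1.94  0.    1.22  1.14] g 0.555 f [ 0.1 -0.3 -0.4]
[[124  78  89  65  63  87  75]
 [144  62  62  53  66  60  71]
 [144  74  71  64  63  80  68]
 [ 63  53  65  48  71  54  75]
 [ 54  64  56  69  59  59  67]
 [ 94  52  72  58  80  65  64]
 [ 80  85  66  68  75  71  86]]
[[82 69 85 79 73 81 70]
 [76 91 64 69 64 62 64]
 [91 63 71 72 61 65 65]
 [63 71 63 75 83 60 62]
 [54 81 63 60 55 63 58]
 [63 53 60 57 79 59 58]
 [56 62 57 79 53 58 57]]
```

The face towards the robot shows the wells' texture. Lower behind it and push slowly at mid-height.

Request:
jog_arm(
  increments=[
    {"tx":0,"ty":0,"tz":0,"wx":0,"wy":0,"wz":0,"gripper":0},
    {"tx":0,"ty":0,"tz":0,"wx":0,"wy":0,"wz":0,"gripper":0},
    {"tx":0,"ty":0,"tz":30,"wx":0,"wy":0,"wz":0,"gripper":0},
    {"tx":0,"ty":0,"tz":60,"wx":0,"wy":0,"wz":0,"gripper":0},
    {"tx":0,"ty":0,"tz":94,"wx":0,"wy":0,"wz":0,"gripper":0},
  ],
)

```text
time: 33.85
position: [0.4551, 0.1353, 0.0473]
tool_rot: [0.125, 3.131, -0.001]
ft_force: [1.6, 1.1, -1.1]
grip_width: 0.126
grip_force: 0.0
```

Request:
jog_arm(
  increments=[
    {"tx":0,"ty":0,"tz":0,"wx":0,"wy":0,"wz":0,"gripper":0},
    {"tx":-4,"ty":0,"tz":0,"wx":0,"wy":0,"wz":0,"gripper":0},
    {"tx":-8,"ty":0,"tz":0,"wx":0,"wy":0,"wz":0,"gripper":0},
    {"tx":-12,"ty":0,"tz":0,"wx":0,"wy":0,"wz":0,"gripper":0},
    {"tx":-16,"ty":0,"tz":0,"wx":0,"wy":0,"wz":0,"gripper":0},
  ],
)

```text
time: 34.27
position: [0.4719, 0.1342, 0.0496]
tool_rot: [0.125, 3.13, -0.001]
ft_force: [-0.1, 0.9, -0.1]
grip_width: 0.006
grip_force: 0.0
```

Request:
jog_arm(
  increments=[
    {"tx":-3,"ty":0,"tz":0,"wx":0,"wy":0,"wz":0,"gripper":0},
    {"tx":-6,"ty":0,"tz":0,"wx":0,"wy":0,"wz":0,"gripper":0},
    {"tx":-9,"ty":0,"tz":0,"wx":0,"wy":0,"wz":0,"gripper":0},
    {"tx":-12,"ty":0,"tz":0,"wx":0,"wy":0,"wz":0,"gripper":0},
    {"tx":-15,"ty":0,"tz":0,"wx":0,"wy":0,"wz":0,"gripper":0},
  ],
)

```text
time: 34.68
position: [0.4834, 0.1327, 0.0474]
tool_rot: [0.124, 3.136, -0.003]
ft_force: [-3.8, 0.2, 3.5]
grip_width: 0.009
grip_force: 2.2
```

Request:
jog_arm(
  increments=[
    {"tx":-3,"ty":0,"tz":0,"wx":0,"wy":0,"wz":0,"gripper":0},
    {"tx":-6,"ty":0,"tz":0,"wx":0,"wy":0,"wz":0,"gripper":0},
    {"tx":-9,"ty":0,"tz":0,"wx":0,"wy":0,"wz":0,"gripper":0},
    {"tx":-12,"ty":0,"tz":0,"wx":0,"wy":0,"wz":0,"gripper":0},
    {"tx":-15,"ty":0,"tz":0,"wx":0,"wy":0,"wz":0,"gripper":0},
  ],
)

```text
time: 35.1
position: [0.4995, 0.1314, 0.0475]
tool_rot: [0.125, 3.134, -0.003]
ft_force: [-3.5, 1.0, 2.8]
grip_width: 0.003
grip_force: 2.1
```

```bash
cat > blk.py <<'E'
from fit import *
def report(ys):
    im=snap('scene');b=im['color'].astype(int)
    for m,s,c in blobs(im,30):
        if 260<c[0]<350 and 180<c[1]<250: print('scene',s,np.round(c,1))
    im=snap('top')
    for m,s,c in blobs(im,30):
        if 250<c[0]<345 and 150<c[1]<240: print('top',s,np.round(c,1))
report(0)
E
python3 st.py; python3 blk.py
```

```text
t 35.1 pos [0.4995 0.1314 0.0475] bath x,y [-0.0462 -0.0698] tool x [-0.997  0.079 -0.005] z [ 0.005 -0.002 -1.   ] q [-0.18  0.16 -0.14  1.95  0.03  1.03  1.16] g 0.003 f [-3.5  1.   2.8]
```

Sliding at 3.5 N. The block's centre is now about 11 mm short of the edge. Slower still.

Request:
jog_arm(
  increments=[
    {"tx":-2,"ty":0,"tz":0,"wx":0,"wy":0,"wz":0,"gripper":0},
    {"tx":-4,"ty":0,"tz":0,"wx":0,"wy":0,"wz":0,"gripper":0},
    {"tx":-6,"ty":0,"tz":0,"wx":0,"wy":0,"wz":0,"gripper":0},
    {"tx":-8,"ty":0,"tz":0,"wx":0,"wy":0,"wz":0,"gripper":0},
    {"tx":-9,"ty":0,"tz":0,"wx":0,"wy":0,"wz":0,"gripper":0},
  ],
)

```text
time: 35.62
position: [0.5093, 0.1306, 0.0478]
tool_rot: [0.125, 3.132, -0.002]
ft_force: [-1.7, 0.0, 1.9]
grip_width: 0.003
grip_force: 1.0
```

Request:
jog_arm(
  increments=[
    {"tx":-1,"ty":0,"tz":0,"wx":0,"wy":0,"wz":0,"gripper":0},
    {"tx":-2,"ty":0,"tz":0,"wx":0,"wy":0,"wz":0,"gripper":0},
    {"tx":-3,"ty":0,"tz":0,"wx":0,"wy":0,"wz":0,"gripper":0},
    {"tx":-4,"ty":0,"tz":0,"wx":0,"wy":0,"wz":0,"gripper":0},
    {"tx":-4,"ty":0,"tz":0,"wx":0,"wy":0,"wz":0,"gripper":0},
  ],
)

```text
time: 36.03
position: [0.5131, 0.1301, 0.0476]
tool_rot: [0.125, 3.132, -0.003]
ft_force: [0.0, -0.5, 0.6]
grip_width: 0.007
grip_force: 0.0
```

Request:
jog_arm(
  increments=[
    {"tx":-1,"ty":0,"tz":0,"wx":0,"wy":0,"wz":0,"gripper":0},
    {"tx":-2,"ty":0,"tz":0,"wx":0,"wy":0,"wz":0,"gripper":0},
    {"tx":-3,"ty":0,"tz":0,"wx":0,"wy":0,"wz":0,"gripper":0},
    {"tx":-4,"ty":0,"tz":0,"wx":0,"wy":0,"wz":0,"gripper":0},
    {"tx":-4,"ty":0,"tz":0,"wx":0,"wy":0,"wz":0,"gripper":0},
  ],
)

```text
time: 36.45
position: [0.5166, 0.13, 0.0477]
tool_rot: [0.125, 3.133, -0.003]
ft_force: [-0.1, 0.3, -0.5]
grip_width: 0.003
grip_force: 0.0
```

```bash
python3 st.py
```

```text
t 36.45 pos [0.5166 0.13   0.0477] bath x,y [-0.0291 -0.0699] tool x [-0.997  0.08  -0.006] z [ 0.006 -0.002 -1.   ] q [-0.18  0.2  -0.13  1.91  0.03  1.03  1.17] g 0.003 f [-0.1  0.3 -0.5]
```

Force is gone, so it has tumbled. Retreat towards the second block and check.

Request:
jog_arm(
  increments=[
    {"tx":10,"ty":0,"tz":-5,"wx":0,"wy":0,"wz":0,"gripper":0},
    {"tx":20,"ty":0,"tz":-30,"wx":0,"wy":0,"wz":0,"gripper":0},
    {"tx":30,"ty":0,"tz":-65,"wx":0,"wy":0,"wz":0,"gripper":0.5},
    {"tx":45,"ty":-20,"tz":-95,"wx":0,"wy":0,"wz":0,"gripper":1},
    {"tx":60,"ty":-50,"tz":-120,"wx":0,"wy":0,"wz":0,"gripper":1},
  ],
)

```text
time: 36.87
position: [0.4512, 0.0881, 0.1698]
tool_rot: [0.115, 3.132, -0.0]
ft_force: [1.2, -0.4, 0.2]
grip_width: 0.153
grip_force: 0.0
```

Request:
jog_arm(
  increments=[
    {"tx":4,"ty":-35,"tz":0,"wx":0,"wy":0,"wz":0,"gripper":1},
    {"tx":8,"ty":-70,"tz":0,"wx":0,"wy":0,"wz":0,"gripper":1},
    {"tx":12,"ty":-105,"tz":0,"wx":0,"wy":0,"wz":0,"gripper":1},
    {"tx":16,"ty":-130,"tz":0,"wx":0,"wy":0,"wz":0,"gripper":1},
    {"tx":16,"ty":-140,"tz":0,"wx":0,"wy":0,"wz":0,"gripper":1},
  ],
)

```text
time: 37.28
position: [0.423, -0.0566, 0.1679]
tool_rot: [0.133, 3.133, -0.004]
ft_force: [-0.1, 0.4, -0.5]
grip_width: 0.525
grip_force: 0.0
```

```bash
python3 st.py
python3 - <<'E'
from fit import *
sc=snap('scene');top=snap('top')
a=cv2.resize(cv2.convertScaleAbs(sc['color'][180:245,270:350],alpha=1.5),None,fx=7,fy=7,interpolation=2)
b=cv2.resize(top['color'][160:235,285:335],None,fx=4.6,fy=4.6,interpolation=2)
c=np.zeros((560,800,3),np.uint8);c[:455,:560]=a;c[:b.shape[0],560:560+b.shape[1]]=b;cv2.imwrite('pics/r.png',c)
for m,s,cc in blobs(top,40):
    if 250<cc[0] and 150<cc[1]: print('top',s,np.round(cc,1),np.round(ray(top,*cc,.06),3))
E
```

```text
t 37.28 pos [ 0.423  -0.0566  0.1679] bath x,y [-0.1085 -0.2629] tool x [-0.996  0.085 -0.006] z [ 0.006 -0.003 -1.   ] q [-0.   -0.15  0.06  2.01  0.01  1.28  1.54] g 0.525 f [-0.1  0.4 -0.5]
top [309 187  21  25 203] [319.2 200. ] [0.584 0.123 0.06 ]
top [421 251  14  18 199] [427.9 259.9] [ 0.417 -0.234  0.06 ]
```

View pics/r.png

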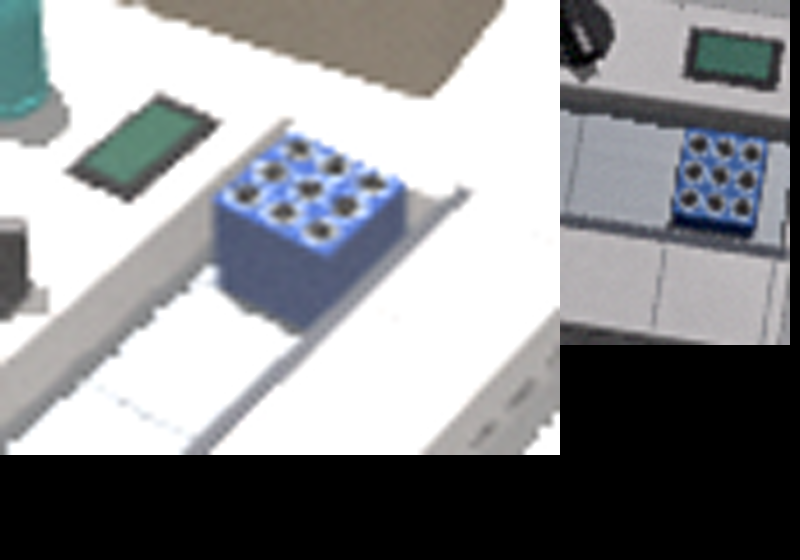

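The block now lies flat in the tray with all 3 × 3 wells up (scene crop (310,190), top crop (722,175)). Now the second block: move near, then check its pose.

Request:
jog_arm(
  increments=[
    {"tx":-2,"ty":-33,"tz":0,"wx":0,"wy":0,"wz":0,"gripper":1},
    {"tx":-4,"ty":-66,"tz":0,"wx":0,"wy":0,"wz":0,"gripper":1},
    {"tx":-6,"ty":-99,"tz":0,"wx":0,"wy":0,"wz":0,"gripper":1},
    {"tx":-8,"ty":-132,"tz":0,"wx":0,"wy":0,"wz":0,"gripper":1},
    {"tx":-10,"ty":-165,"tz":0,"wx":0,"wy":0,"wz":0,"gripper":1},
  ],
)

```text
time: 37.8
position: [0.4228, -0.2172, 0.1679]
tool_rot: [0.119, 3.133, -0.002]
ft_force: [0.4, 0.3, -0.6]
grip_width: 0.966
grip_force: 0.0
```

Request:
jog_arm(
  increments=[
    {"tx":0,"ty":0,"tz":0,"wx":0,"wy":0,"wz":0,"gripper":1},
    {"tx":0,"ty":0,"tz":0,"wx":0,"wy":0,"wz":0,"gripper":1},
    {"tx":0,"ty":0,"tz":0,"wx":0,"wy":0,"wz":0,"gripper":1},
    {"tx":0,"ty":0,"tz":0,"wx":0,"wy":0,"wz":0,"gripper":1},
    {"tx":0,"ty":0,"tz":0,"wx":0,"wy":0,"wz":0,"gripper":1},
  ],
)

```text
time: 38.22
position: [0.4224, -0.2163, 0.1677]
tool_rot: [0.119, 3.134, -0.002]
ft_force: [-0.1, -0.1, -0.5]
grip_width: 0.996
grip_force: 0.0
```

```bash
python3 st.py
cat > b2.py <<'E'
from fit import *
sc=snap('scene')
g=(.42,-.222,.03);q=proj(sc,g).astype(int);h=cv2.cvtColor(sc['color'],cv2.COLOR_BGR2HSV)
b=sc['color'].astype(int);m=((b[...,0]-b[...,2])>8)&(h[...,2]<170)
w=np.zeros_like(m);w[q[1]-22:q[1]+22,q[0]-22:q[0]+22]=1
n,l,s,c=cv2.connectedComponentsWithStats((m&w).astype(np.uint8));i=1+np.argmax(s[1:,4]);print(s[i],q)
r=fitblock([(sc,l==i)],g[:2]);print(np.round(r.x,4),round(r.fun,3))
E
python3 b2.py; python3 go.py 3.08 .42 -.222 .0
```

```text
t 38.22 pos [ 0.4224 -0.2163  0.1677] bath x,y [-0.0973 -0.4222] tool x [-0.997  0.076 -0.005] z [ 0.005 -0.002 -1.   ] q [ 0.14 -0.05  0.27  1.92  0.01  1.27  1.9 ] g 0.996 f [-0.1 -0.1 -0.5]
[396 161  22  26 396] [405 173]
[ 0.4181 -0.2231  0.0203] 0.124
t 38.27 pos [ 0.4222 -0.2166  0.1678] yaw 3.065 w(tool) [-0.001  0.005 -0.015] grip 1.001 [-0.2  0.2 -0.5]
[  2.8  -5.3 167.8] len 168
```

Request:
jog_arm(
  increments=[
    {"tx":3,"ty":-5,"tz":30,"wx":0,"wy":0,"wz":-0.04,"gripper":1},
    {"tx":3,"ty":-5,"tz":60,"wx":0,"wy":0,"wz":-0.04,"gripper":1},
    {"tx":3,"ty":-5,"tz":95,"wx":0,"wy":0,"wz":-0.04,"gripper":1},
    {"tx":3,"ty":-5,"tz":130,"wx":0,"wy":0,"wz":-0.04,"gripper":1},
    {"tx":3,"ty":-5,"tz":154,"wx":0,"wy":0,"wz":-0.04,"gripper":1},
  ],
)

```text
time: 38.68
position: [0.4179, -0.2217, 0.0111]
tool_rot: [0.06, 3.138, -0.001]
ft_force: [-0.1, 0.3, 0.2]
grip_width: 1.004
grip_force: 0.0
```

Request:
jog_arm(
  increments=[
    {"tx":0,"ty":0,"tz":0,"wx":0,"wy":0,"wz":0,"gripper":1},
    {"tx":0,"ty":0,"tz":0,"wx":0,"wy":0,"wz":0,"gripper":0.75},
    {"tx":0,"ty":0,"tz":0,"wx":0,"wy":0,"wz":0,"gripper":0.55},
    {"tx":0,"ty":0,"tz":0,"wx":0,"wy":0,"wz":0,"gripper":0.55},
    {"tx":0,"ty":0,"tz":0,"wx":0,"wy":0,"wz":0,"gripper":0.55},
  ],
)

```text
time: 39.1
position: [0.4209, -0.2239, 0.0157]
tool_rot: [0.062, 3.132, -0.005]
ft_force: [0.2, -0.3, 0.2]
grip_width: 0.776
grip_force: 0.0
```

Request:
jog_arm(
  increments=[
    {"tx":0,"ty":0,"tz":0,"wx":0,"wy":0,"wz":0,"gripper":0.55},
    {"tx":0,"ty":0,"tz":0,"wx":0,"wy":0,"wz":0,"gripper":0.55},
    {"tx":0,"ty":0,"tz":0,"wx":0,"wy":0,"wz":0,"gripper":0.55},
    {"tx":0,"ty":0,"tz":0,"wx":0,"wy":0,"wz":0,"gripper":0.55},
    {"tx":0,"ty":0,"tz":0,"wx":0,"wy":0,"wz":0,"gripper":0.55},
  ],
)

```text
time: 39.52
position: [0.4204, -0.2229, 0.0152]
tool_rot: [0.062, 3.133, -0.002]
ft_force: [-0.7, 2.0, 6.5]
grip_width: 0.691
grip_force: 39.6
```

```bash
python3 go.py 3.067 .42 -.222 .15 .43 -.05 .15 .47 .10 .15 .5215 .2300 .12
```

```text
t 39.52 pos [ 0.4204 -0.2229  0.0152] yaw 3.102 w(tool) [-0.001  0.008  0.035] grip 0.691 [-0.7  2.   6.5]
[  -0.6    0.7 -134.8] len 135
[  2.8 172.3   0. ] len 172
[-28.7 152.6   0. ] len 155
[-41.7 133.5  30. ] len 143
```

Request:
jog_arm(
  increments=[
    {"tx":0,"ty":0,"tz":-12,"wx":0,"wy":0,"wz":0,"gripper":0.55},
    {"tx":0,"ty":0,"tz":-35,"wx":0,"wy":0,"wz":0,"gripper":0.55},
    {"tx":0,"ty":0,"tz":-70,"wx":0,"wy":0,"wz":0.01,"gripper":0.55},
    {"tx":0,"ty":0,"tz":-105,"wx":0,"wy":0,"wz":0.02,"gripper":0.55},
    {"tx":0,"ty":1,"tz":-135,"wx":0,"wy":0,"wz":0.035,"gripper":0.55},
  ],
)

```text
time: 39.93
position: [0.4179, -0.2223, 0.1503]
tool_rot: [0.118, 3.134, -0.003]
ft_force: [0.8, 0.1, -4.6]
grip_width: 0.69
grip_force: 39.6
```

Request:
jog_arm(
  increments=[
    {"tx":0,"ty":34,"tz":0,"wx":0,"wy":0,"wz":0,"gripper":0.55},
    {"tx":1,"ty":69,"tz":0,"wx":0,"wy":0,"wz":0,"gripper":0.55},
    {"tx":2,"ty":104,"tz":0,"wx":0,"wy":0,"wz":0,"gripper":0.55},
    {"tx":3,"ty":138,"tz":0,"wx":0,"wy":0,"wz":0,"gripper":0.55},
    {"tx":3,"ty":172,"tz":0,"wx":0,"wy":0,"wz":0,"gripper":0.55},
  ],
)

```text
time: 40.35
position: [0.4272, -0.0489, 0.148]
tool_rot: [0.117, 3.135, -0.003]
ft_force: [1.9, -1.1, -4.4]
grip_width: 0.689
grip_force: 39.6
```

Request:
jog_arm(
  increments=[
    {"tx":-6,"ty":31,"tz":0,"wx":0,"wy":0,"wz":0,"gripper":0.55},
    {"tx":-12,"ty":62,"tz":0,"wx":0,"wy":0,"wz":0,"gripper":0.55},
    {"tx":-18,"ty":92,"tz":0,"wx":0,"wy":0,"wz":0,"gripper":0.55},
    {"tx":-24,"ty":122,"tz":0,"wx":0,"wy":0,"wz":0,"gripper":0.55},
    {"tx":-29,"ty":153,"tz":0,"wx":0,"wy":0,"wz":0,"gripper":0.55},
  ],
)

```text
time: 40.77
position: [0.4682, 0.101, 0.1477]
tool_rot: [0.117, 3.135, -0.004]
ft_force: [0.8, -1.3, -4.3]
grip_width: 0.688
grip_force: 39.6
```

Request:
jog_arm(
  increments=[
    {"tx":-9,"ty":30,"tz":5,"wx":0,"wy":0,"wz":0,"gripper":0.55},
    {"tx":-18,"ty":60,"tz":12,"wx":0,"wy":0,"wz":0,"gripper":0.55},
    {"tx":-28,"ty":90,"tz":20,"wx":0,"wy":0,"wz":0,"gripper":0.55},
    {"tx":-42,"ty":134,"tz":30,"wx":0,"wy":0,"wz":0,"gripper":0.55},
    {"tx":-42,"ty":134,"tz":30,"wx":0,"wy":0,"wz":0,"gripper":0.55},
  ],
)

```text
time: 41.18
position: [0.5197, 0.2384, 0.1157]
tool_rot: [0.106, 3.137, 0.004]
ft_force: [-0.5, 1.9, -4.1]
grip_width: 0.687
grip_force: 39.6
```

```bash
python3 go.py 3.067 .5211 .2298 .066
```

```text
t 41.18 pos [0.5197 0.2384 0.1157] yaw 3.074 w(tool) [0.003 0.003 0.007] grip 0.687 [-0.5  1.9 -4.1]
[-1.8 -8.6 49.7] len 50
```

Let it settle while lowering to 8 mm above contact, then ease down.

Request:
jog_arm(
  increments=[
    {"tx":0,"ty":0,"tz":0,"wx":0,"wy":0,"wz":0,"gripper":0.55},
    {"tx":0,"ty":0,"tz":10,"wx":0,"wy":0,"wz":0,"gripper":0.55},
    {"tx":0,"ty":0,"tz":25,"wx":0,"wy":0,"wz":0,"gripper":0.55},
    {"tx":0,"ty":0,"tz":40,"wx":0,"wy":0,"wz":0,"gripper":0.55},
    {"tx":0,"ty":0,"tz":50,"wx":0,"wy":0,"wz":0,"gripper":0.55},
  ],
)

```text
time: 41.6
position: [0.5199, 0.2279, 0.0663]
tool_rot: [0.12, 3.136, -0.006]
ft_force: [-1.0, -0.8, -4.5]
grip_width: 0.69
grip_force: 39.6
```

Request:
jog_arm(
  increments=[
    {"tx":0,"ty":0,"tz":0,"wx":0,"wy":0,"wz":0,"gripper":0.55},
    {"tx":0,"ty":0,"tz":2,"wx":0,"wy":0,"wz":0,"gripper":0.55},
    {"tx":0,"ty":0,"tz":4,"wx":0,"wy":0,"wz":0,"gripper":0.55},
    {"tx":0,"ty":0,"tz":6,"wx":0,"wy":0,"wz":0,"gripper":0.55},
    {"tx":0,"ty":0,"tz":6,"wx":0,"wy":0,"wz":0,"gripper":0.55},
  ],
)

```text
time: 42.02
position: [0.5212, 0.2304, 0.0627]
tool_rot: [0.117, 3.133, -0.002]
ft_force: [-0.8, -0.2, -4.1]
grip_width: 0.688
grip_force: 39.6
```

```bash
python3 st.py
```

```text
t 42.02 pos [0.5212 0.2304 0.0627] bath x,y [-0.0319  0.0307] tool x [-0.997  0.075 -0.006] z [ 0.006 -0.002 -1.   ] q [-0.3   0.26 -0.19  1.81  0.06  1.08  0.98] g 0.688 f [-0.8 -0.2 -4.1]
```

Request:
jog_arm(
  increments=[
    {"tx":0,"ty":0,"tz":1,"wx":0,"wy":0,"wz":0,"gripper":0.55},
    {"tx":0,"ty":0,"tz":2,"wx":0,"wy":0,"wz":0,"gripper":0.55},
    {"tx":0,"ty":0,"tz":3,"wx":0,"wy":0,"wz":0,"gripper":0.55},
    {"tx":0,"ty":0,"tz":4,"wx":0,"wy":0,"wz":0,"gripper":0.55},
    {"tx":0,"ty":0,"tz":4,"wx":0,"wy":0,"wz":0,"gripper":0.55},
  ],
)

```text
time: 42.43
position: [0.5212, 0.2305, 0.0593]
tool_rot: [0.117, 3.134, -0.003]
ft_force: [-2.2, -1.7, 2.3]
grip_width: 0.693
grip_force: 39.6
```

Request:
jog_arm(
  increments=[
    {"tx":0,"ty":0,"tz":0,"wx":0,"wy":0,"wz":0,"gripper":0.75},
    {"tx":0,"ty":0,"tz":0,"wx":0,"wy":0,"wz":0,"gripper":1},
    {"tx":0,"ty":0,"tz":0,"wx":0,"wy":0,"wz":0,"gripper":1},
    {"tx":0,"ty":0,"tz":0,"wx":0,"wy":0,"wz":0,"gripper":1},
    {"tx":0,"ty":0,"tz":0,"wx":0,"wy":0,"wz":0,"gripper":1},
  ],
)

```text
time: 42.85
position: [0.5212, 0.2306, 0.0585]
tool_rot: [0.117, 3.134, -0.002]
ft_force: [-0.8, -0.1, 0.4]
grip_width: 0.954
grip_force: 0.0
```

Request:
jog_arm(
  increments=[
    {"tx":0,"ty":0,"tz":-10,"wx":0,"wy":0,"wz":0,"gripper":1},
    {"tx":0,"ty":0,"tz":-30,"wx":0,"wy":0,"wz":0,"gripper":1},
    {"tx":0,"ty":0,"tz":-60,"wx":0,"wy":0,"wz":0,"gripper":1},
    {"tx":0,"ty":0,"tz":-90,"wx":0,"wy":0,"wz":0,"gripper":0.5},
    {"tx":25,"ty":0,"tz":-90,"wx":0,"wy":0,"wz":0,"gripper":0},
  ],
)

```text
time: 43.27
position: [0.5027, 0.2331, 0.1556]
tool_rot: [0.122, 3.121, 0.005]
ft_force: [0.7, 0.8, 1.3]
grip_width: 0.92
grip_force: 0.0
```

Request:
jog_arm(
  increments=[
    {"tx":20,"ty":0,"tz":0,"wx":0,"wy":0,"wz":0,"gripper":0},
    {"tx":35,"ty":0,"tz":0,"wx":0,"wy":0,"wz":0,"gripper":0},
    {"tx":35,"ty":0,"tz":0,"wx":0,"wy":0,"wz":0,"gripper":0},
    {"tx":35,"ty":0,"tz":0,"wx":0,"wy":0,"wz":0,"gripper":0},
    {"tx":35,"ty":0,"tz":0,"wx":0,"wy":0,"wz":0,"gripper":0},
  ],
)

```text
time: 43.68
position: [0.4617, 0.2349, 0.1487]
tool_rot: [0.117, 3.133, -0.002]
ft_force: [0.0, -0.5, 1.1]
grip_width: 0.553
grip_force: 0.0
```

```bash
python3 st.py
python3 - <<'E'
from fit import *
sc=snap('scene')
for m,s,c in blobs(sc,40):
    if c[0]>250 and c[1]>150: print(s,np.round(c,1))
print('expected top-face centre',proj(sc,(.5211,.2298,.108)),proj(sc,(.584,.123,.06)))
E
```

```text
t 43.68 pos [0.4617 0.2349 0.1487] bath x,y [-0.0917  0.0307] tool x [-0.997  0.075 -0.007] z [ 0.007 -0.002 -1.   ] q [-0.31  0.07 -0.22  1.83  0.02  1.23  0.95] g 0.553 f [ 0.  -0.5  1.1]
[301 208  28  28 381] [313.9 222.9]
expected top-face centre [314.52229312 223.82025234] [315.28639773 207.09641496]
```

Block placed as planned. Same push sequence.

Request:
jog_arm(
  increments=[
    {"tx":0,"ty":0,"tz":0,"wx":0,"wy":0,"wz":0,"gripper":0},
    {"tx":0,"ty":0,"tz":0,"wx":0,"wy":0,"wz":0,"gripper":0},
    {"tx":0,"ty":0,"tz":35,"wx":0,"wy":0,"wz":0,"gripper":0},
    {"tx":0,"ty":0,"tz":70,"wx":0,"wy":0,"wz":0,"gripper":0},
    {"tx":0,"ty":0,"tz":100,"wx":0,"wy":0,"wz":0,"gripper":0},
  ],
)

```text
time: 44.15
position: [0.4614, 0.2346, 0.0465]
tool_rot: [0.118, 3.134, -0.003]
ft_force: [0.4, -0.5, 0.5]
grip_width: 0.123
grip_force: 0.0
```

Request:
jog_arm(
  increments=[
    {"tx":0,"ty":0,"tz":0,"wx":0,"wy":0,"wz":0,"gripper":0},
    {"tx":-4,"ty":0,"tz":0,"wx":0,"wy":0,"wz":0,"gripper":0},
    {"tx":-8,"ty":0,"tz":0,"wx":0,"wy":0,"wz":0,"gripper":0},
    {"tx":-12,"ty":0,"tz":0,"wx":0,"wy":0,"wz":0,"gripper":0},
    {"tx":-16,"ty":0,"tz":0,"wx":0,"wy":0,"wz":0,"gripper":0},
  ],
)

```text
time: 44.57
position: [0.4795, 0.2344, 0.0504]
tool_rot: [0.117, 3.13, -0.0]
ft_force: [0.8, -0.2, -0.1]
grip_width: 0.005
grip_force: 0.0
```

Request:
jog_arm(
  increments=[
    {"tx":-3,"ty":0,"tz":0,"wx":0,"wy":0,"wz":0,"gripper":0},
    {"tx":-6,"ty":0,"tz":0,"wx":0,"wy":0,"wz":0,"gripper":0},
    {"tx":-9,"ty":0,"tz":0,"wx":0,"wy":0,"wz":0,"gripper":0},
    {"tx":-12,"ty":0,"tz":0,"wx":0,"wy":0,"wz":0,"gripper":0},
    {"tx":-15,"ty":0,"tz":0,"wx":0,"wy":0,"wz":0,"gripper":0},
  ],
)

```text
time: 44.98
position: [0.4909, 0.2328, 0.0484]
tool_rot: [0.116, 3.136, -0.004]
ft_force: [-5.9, 0.1, 4.8]
grip_width: 0.003
grip_force: 2.5
```

Request:
jog_arm(
  increments=[
    {"tx":-3,"ty":0,"tz":0,"wx":0,"wy":0,"wz":0,"gripper":0},
    {"tx":-6,"ty":0,"tz":0,"wx":0,"wy":0,"wz":0,"gripper":0},
    {"tx":-9,"ty":0,"tz":0,"wx":0,"wy":0,"wz":0,"gripper":0},
    {"tx":-12,"ty":0,"tz":0,"wx":0,"wy":0,"wz":0,"gripper":0},
    {"tx":-15,"ty":0,"tz":0,"wx":0,"wy":0,"wz":0,"gripper":0},
  ],
)

```text
time: 45.4
position: [0.5067, 0.2318, 0.0484]
tool_rot: [0.116, 3.135, -0.003]
ft_force: [-5.5, 1.0, 4.2]
grip_width: 0.005
grip_force: 2.8
```

Request:
jog_arm(
  increments=[
    {"tx":-2,"ty":0,"tz":0,"wx":0,"wy":0,"wz":0,"gripper":0},
    {"tx":-4,"ty":0,"tz":0,"wx":0,"wy":0,"wz":0,"gripper":0},
    {"tx":-6,"ty":0,"tz":0,"wx":0,"wy":0,"wz":0,"gripper":0},
    {"tx":-8,"ty":0,"tz":0,"wx":0,"wy":0,"wz":0,"gripper":0},
    {"tx":-9,"ty":0,"tz":0,"wx":0,"wy":0,"wz":0,"gripper":0},
  ],
)

```text
time: 45.82
position: [0.5169, 0.2308, 0.0486]
tool_rot: [0.117, 3.133, -0.002]
ft_force: [-2.2, 0.4, 2.0]
grip_width: 0.005
grip_force: 1.4
```

Request:
jog_arm(
  increments=[
    {"tx":-1,"ty":0,"tz":0,"wx":0,"wy":0,"wz":0,"gripper":0},
    {"tx":-2,"ty":0,"tz":0,"wx":0,"wy":0,"wz":0,"gripper":0},
    {"tx":-3,"ty":0,"tz":0,"wx":0,"wy":0,"wz":0,"gripper":0},
    {"tx":-4,"ty":0,"tz":0,"wx":0,"wy":0,"wz":0,"gripper":0},
    {"tx":-4,"ty":0,"tz":0,"wx":0,"wy":0,"wz":0,"gripper":0},
  ],
)

```text
time: 46.23
position: [0.521, 0.2302, 0.0484]
tool_rot: [0.117, 3.132, -0.003]
ft_force: [-0.3, 0.1, -0.5]
grip_width: 0.005
grip_force: 0.0
```

Request:
jog_arm(
  increments=[
    {"tx":-1,"ty":0,"tz":0,"wx":0,"wy":0,"wz":0,"gripper":0},
    {"tx":-2,"ty":0,"tz":0,"wx":0,"wy":0,"wz":0,"gripper":0},
    {"tx":-3,"ty":0,"tz":0,"wx":0,"wy":0,"wz":0,"gripper":0},
    {"tx":-4,"ty":0,"tz":0,"wx":0,"wy":0,"wz":0,"gripper":0},
    {"tx":-4,"ty":0,"tz":0,"wx":0,"wy":0,"wz":0,"gripper":0},
  ],
)

```text
time: 46.65
position: [0.5244, 0.23, 0.0484]
tool_rot: [0.117, 3.134, -0.003]
ft_force: [-0.0, -0.2, -0.0]
grip_width: 0.004
grip_force: 0.0
```

Request:
jog_arm(
  increments=[
    {"tx":10,"ty":0,"tz":-5,"wx":0,"wy":0,"wz":0,"gripper":0},
    {"tx":20,"ty":0,"tz":-30,"wx":0,"wy":0,"wz":0,"gripper":0},
    {"tx":30,"ty":0,"tz":-65,"wx":0,"wy":0,"wz":0,"gripper":0.4},
    {"tx":45,"ty":0,"tz":-100,"wx":0,"wy":0,"wz":0,"gripper":0.4},
    {"tx":60,"ty":0,"tz":-130,"wx":0,"wy":0,"wz":0,"gripper":0.4},
  ],
)

```text
time: 47.07
position: [0.4624, 0.2352, 0.1804]
tool_rot: [0.116, 3.133, -0.002]
ft_force: [0.6, 0.3, 0.1]
grip_width: 0.152
grip_force: 0.0
```

Request:
jog_arm(
  increments=[
    {"tx":0,"ty":-35,"tz":0,"wx":0,"wy":0,"wz":0,"gripper":0.4},
    {"tx":0,"ty":-75,"tz":0,"wx":0,"wy":0,"wz":0,"gripper":0.4},
    {"tx":0,"ty":-115,"tz":0,"wx":0,"wy":0,"wz":0,"gripper":0.4},
    {"tx":0,"ty":-155,"tz":0,"wx":0,"wy":0,"wz":0,"gripper":0.4},
    {"tx":0,"ty":-195,"tz":0,"wx":0,"wy":0,"wz":0,"gripper":0.4},
  ],
)

```text
time: 47.48
position: [0.4478, 0.0392, 0.1789]
tool_rot: [0.115, 3.133, -0.002]
ft_force: [0.8, -0.8, 0.4]
grip_width: 0.392
grip_force: 0.0
```

Request:
jog_arm(
  increments=[
    {"tx":0,"ty":0,"tz":0,"wx":0,"wy":0,"wz":0,"gripper":0.4},
    {"tx":0,"ty":0,"tz":0,"wx":0,"wy":0,"wz":0,"gripper":0.4},
    {"tx":0,"ty":0,"tz":0,"wx":0,"wy":0,"wz":0,"gripper":0.4},
    {"tx":0,"ty":0,"tz":0,"wx":0,"wy":0,"wz":0,"gripper":0.4},
    {"tx":0,"ty":0,"tz":0,"wx":0,"wy":0,"wz":0,"gripper":0.4},
  ],
)

```text
time: 47.9
position: [0.4488, 0.0421, 0.1784]
tool_rot: [0.112, 3.134, -0.003]
ft_force: [1.0, 0.4, -0.7]
grip_width: 0.398
grip_force: 0.0
```

```bash
python3 st.py
cat > tray.py <<'E'
import fit;from fit import *
top=snap('top','f_top.png');sc=snap('scene','f_sc.png')
fit.BOX=[(i*.032,j*.03,k) for i in(-1,1) for j in(-1,1) for k in(0,.052)]
def mask(im,g,w=22):
    q=proj(im,g).astype(int);b=im['color'].astype(int)
    # blocks incl. wells: blue or dark, closed
    m=(((b[...,0]-b[...,2])>25)).astype(np.uint8)
    k=np.zeros_like(m);k[q[1]-w:q[1]+w,q[0]-w:q[0]+w]=1;m=cv2.morphologyEx(m*k,cv2.MORPH_CLOSE,np.ones((5,5),np.uint8))
    n,l,s,c=cv2.connectedComponentsWithStats(m);i=1+np.argmax(s[1:,4]);return l==i
for g in((.584,.123,.04),(.592,.223,.04)):
    for nm,im in(('top',top),('sc',sc)):
        m=mask(im,g);r=fitblock([(im,m)],g[:2],.008);d=r.x[:2]-[.5508,.1975]
        gr=cv2.cvtColor(im['color'],cv2.COLOR_BGR2GRAY)
        print(nm,np.round(r.x,3),'err',round(r.fun,2),'bath',np.round([.9972*d[0]-.0744*d[1],.0744*d[0]+.9972*d[1]],3))
        p=(r.x[0],r.x[1],-.0745);print(np.array([[int(gr[tuple(np.round(proj(im,T(p,[(x,y,.06)])[0])).astype(int)[::-1])]) for y in np.linspace(.02,-.02,7)] for x in np.linspace(.022,-.022,7)]))
E
python3 tray.py
```

```text
t 47.9 pos [0.4488 0.0421 0.1784] bath x,y [-0.0901 -0.1626] tool x [-0.997  0.072 -0.005] z [ 0.005 -0.002 -1.   ] q [-0.12 -0.1  -0.03  1.94 -0.    1.29  1.35] g 0.398 f [ 1.   0.4 -0.7]
top [ 0.593  0.124 -0.069] err 0.06 bath [ 0.047 -0.071]
[[ 80  82 128  69 143 135  57]
 [ 72  88 156  70  98 148  64]
 [128 109  95 126  92 101 131]
 [ 81  71 133  50 102 145  43]
 [141 151 133 114 107 148  58]
 [111 109  99 103  97 100 105]
 [ 38  74 154  41 109 117  40]]
sc [ 0.597  0.13  -1.104] err 0.65 bath [ 0.051 -0.064]
[[ 91 134 106  94 140  94  97]
 [115  56  83 124  60  82 106]
 [ 94 113 131 112 109 112  92]
 [ 82 133 111  91  89 117  91]
 [ 85  57  84 105  56  65  88]
 [100 132 115  91 125 126 141]
 [ 94  77  94  93  59 113 104]]
top [ 0.602  0.225 -0.111] err 0.07 bath [0.049 0.032]
[[ 60 131 141  62  80 133  70]
 [ 98 111  82  64  74 102  71]
 [ 91 118  97  98 100  95 104]
 [ 61  46  99  78  60 127  74]
 [116 142  93 135 144 126  74]
 [103 116  85 105 103  82  95]
 [ 49  62 145  42  58 147  38]]
sc [0.615 0.183 0.449] err 0.67 bath [ 0.065 -0.009]
[[219 221 187 229 228 212 213]
 [117 116 116 116 119 113 115]
 [134 140 115 113 110 111 110]
 [ 59  87 114 113 111 112  87]
 [134 123 107  98  97  79  60]
 [ 77  95  92  79  64  62  59]
 [ 60  87 149  61  61  60  60]]
```

Both blocks lie in the tray with wells up: the top fits of the 64 × 60 × 52 mm lying pose have 6–7 % error, with bath coordinates (47,−71) and (49,32) mm, and the well texture is on top. Check for leftovers and the bottle, then plan the knob.

```bash
python3 - <<'E'
from h import *
for n in('top','scene'):
    im=snap(n)
    for t in('block_1','bottle_mid','selector'): print(n,t,[(np.round(d['bbox']).tolist(),round(d['conf'],2)) for d in vision.spot_in(n,t)])
    print('knob proj',np.round(proj(im,(.6861,.2376,.08)),1))
    g=cv2.cvtColor(im['color'],cv2.COLOR_BGR2GRAY)
    if n=='top':
        # bar direction from darkest pixels near knob top
        q=proj(im,(.6861,.2376,.08));m=np.zeros_like(g,bool);a,b=int(q[1]),int(q[0]);m[a-12:a+12,b-12:b+12]=1
        print(g[a-10:a+11,b-11:b+12])
E
python3 go.py 3.667 .50 .18 .18 .60 .22 .16 .6861 .2376 .13 .6861 .2376 .034
```

```text
top block_1 [([281.0, 182.0, 301.0, 210.0], 0.74), ([306.0, 186.0, 330.0, 212.0], 0.6), ([278.0, 158.0, 294.0, 175.0], 0.59)]
top bottle_mid [([384.0, 230.0, 402.0, 247.0], 0.65), ([228.0, 239.0, 244.0, 252.0], 0.65), ([328.0, 133.0, 344.0, 151.0], 0.54), ([209.0, 210.0, 224.0, 223.0], 0.49)]
top selector [([282.0, 155.0, 295.0, 172.0], 0.54)]
knob proj [286.7 165.7]
[[173 172 158 137 127 133 122 135 135 132 132 131 134 136 133 129 131 129
  128 133 134 135 132]
 [178 179 178 182 180 181 174 181 162 157 111 107 133 139 131 128 132 130
  126 122 129 129 131]
 [180 179 179 182 182 186 185 189 155 129  66  56 114 182 181 161 147 134
  141 116 133 131 129]
 [177 176 180 180 179 182 180 186 101  49  33  55 117 194 197 188 140 183
  185 182 174 159 153]
 [180 177 177 178 179 180 183 189 120  39  31  44  64 103  99  98  90 159
  192 192 187 183 189]
 [177 178 181 181 181 182 187 191 124  38  28  38  48  44  39  46  48  83
  143 190 194 187 188]
 [179 181 178 180 181 182 189 164  82  12  23  36  54  36  43  50  41  43
   70 141 186 189 184]
 [177 178 179 183 181 189 188 121  40   8   8  36  
[... 1115 characters left out ...]
184 182 179 183 180 168 118 161 185 187 115  91  48  33  52  52  77 104
  191 192 186 187 186]
 [189 188 186 186 188 185 179 181 190 191 188 186 118  82  83  79  86  84
  160 187 187 183 186]]
scene block_1 [([300.0, 198.0, 326.0, 226.0], 0.82), ([279.0, 218.0, 308.0, 248.0], 0.56)]
scene bottle_mid [([257.0, 284.0, 279.0, 320.0], 0.77), ([372.0, 165.0, 389.0, 195.0], 0.68), ([262.0, 170.0, 276.0, 196.0], 0.59)]
scene selector [([257.0, 208.0, 275.0, 226.0], 0.84)]
knob proj [264.9 212.5]
t 48.4 pos [0.449  0.0405 0.1784] yaw 3.067 w(tool) [-0.003  0.005 -0.6  ] grip 0.401 [0.5 0.1 0.8]
[-40.5 142.9  -1.7] len 149
[-106.6  -15.6   20. ] len 110
[-83.3 -28.   30. ] len 93
[ 0.  0. 96.] len 96
```

Nothing is left on the bench and the bottle is still on the coaster (scene bbox 257–279 × 284–320). Projected knob centre (286.7,165.7) matches the detector box. Approach the knob.

Request:
jog_arm(
  increments=[
    {"tx":-8,"ty":29,"tz":0,"wx":0,"wy":0,"wz":-0.12,"gripper":0.5},
    {"tx":-16,"ty":58,"tz":0,"wx":0,"wy":0,"wz":-0.24,"gripper":0.5},
    {"tx":-24,"ty":87,"tz":0,"wx":0,"wy":0,"wz":-0.36,"gripper":0.5},
    {"tx":-32,"ty":116,"tz":0,"wx":0,"wy":0,"wz":-0.48,"gripper":0.5},
    {"tx":-40,"ty":143,"tz":0,"wx":0,"wy":0,"wz":-0.6,"gripper":0.5},
  ],
)

```text
time: 48.82
position: [0.4998, 0.1818, 0.1784]
tool_rot: [-0.824, 3.027, -0.005]
ft_force: [0.5, -0.0, 1.1]
grip_width: 0.497
grip_force: 0.0
```

Request:
jog_arm(
  increments=[
    {"tx":-21,"ty":-3,"tz":4,"wx":0,"wy":0,"wz":0,"gripper":0.5},
    {"tx":-42,"ty":-6,"tz":8,"wx":0,"wy":0,"wz":0,"gripper":0.5},
    {"tx":-64,"ty":-9,"tz":12,"wx":0,"wy":0,"wz":0,"gripper":0.5},
    {"tx":-86,"ty":-12,"tz":16,"wx":0,"wy":0,"wz":0,"gripper":0.5},
    {"tx":-107,"ty":-16,"tz":20,"wx":0,"wy":0,"wz":0,"gripper":0.5},
  ],
)

```text
time: 49.23
position: [0.6011, 0.2206, 0.1583]
tool_rot: [-0.815, 3.029, -0.005]
ft_force: [0.6, 0.3, 0.2]
grip_width: 0.5
grip_force: 0.0
```

Request:
jog_arm(
  increments=[
    {"tx":-20,"ty":-7,"tz":7,"wx":0,"wy":0,"wz":0,"gripper":0.5},
    {"tx":-40,"ty":-14,"tz":14,"wx":0,"wy":0,"wz":0,"gripper":0.5},
    {"tx":-60,"ty":-21,"tz":20,"wx":0,"wy":0,"wz":0,"gripper":0.5},
    {"tx":-83,"ty":-28,"tz":26,"wx":0,"wy":0,"wz":0,"gripper":0.5},
    {"tx":-83,"ty":-28,"tz":26,"wx":0,"wy":0,"wz":0,"gripper":0.5},
  ],
)

```text
time: 49.65
position: [0.6885, 0.2368, 0.1296]
tool_rot: [-0.813, 3.032, -0.006]
ft_force: [-1.1, 0.1, -1.2]
grip_width: 0.497
grip_force: 0.0
```

Request:
jog_arm(
  increments=[
    {"tx":0,"ty":0,"tz":0,"wx":0,"wy":0,"wz":0,"gripper":0.5},
    {"tx":0,"ty":0,"tz":0,"wx":0,"wy":0,"wz":0,"gripper":0.5},
    {"tx":0,"ty":0,"tz":0,"wx":0,"wy":0,"wz":0,"gripper":0.5},
    {"tx":0,"ty":0,"tz":0,"wx":0,"wy":0,"wz":0,"gripper":0.5},
    {"tx":0,"ty":0,"tz":0,"wx":0,"wy":0,"wz":0,"gripper":0.5},
  ],
)

```text
time: 50.07
position: [0.6859, 0.2373, 0.1343]
tool_rot: [-0.815, 3.028, -0.005]
ft_force: [-1.0, -0.2, 0.3]
grip_width: 0.5
grip_force: 0.0
```

```bash
python3 st.py; python3 go.py 3.667 .6861 .2376 .034
```

```text
t 50.07 pos [0.6859 0.2373 0.1343] bath x,y [0.1317 0.0498] tool x [-0.865 -0.502 -0.005] z [ 0.006 -0.002 -1.   ] q [-0.28  0.51 -0.13  1.31  0.07  1.32  1.68] g 0.5 f [-1.  -0.2  0.3]
t 50.07 pos [0.6859 0.2373 0.1343] yaw -2.616 w(tool) [-0.005  0.005  0.   ] grip 0.5 [-1.  -0.2  0.3]
[1.000e-01 6.000e-01 1.003e+02] len 100
```

Descend in two stages, then close.

Request:
jog_arm(
  increments=[
    {"tx":0,"ty":0,"tz":20,"wx":0,"wy":0,"wz":0,"gripper":0.5},
    {"tx":0,"ty":0,"tz":40,"wx":0,"wy":0,"wz":0,"gripper":0.5},
    {"tx":0,"ty":0,"tz":55,"wx":0,"wy":0,"wz":0,"gripper":0.5},
    {"tx":0,"ty":0,"tz":65,"wx":0,"wy":0,"wz":0,"gripper":0.5},
    {"tx":0,"ty":0,"tz":75,"wx":0,"wy":0,"wz":0,"gripper":0.5},
  ],
)

```text
time: 50.48
position: [0.6864, 0.237, 0.0579]
tool_rot: [-0.815, 3.029, -0.005]
ft_force: [-0.7, 0.3, 0.3]
grip_width: 0.501
grip_force: 0.0
```

Request:
jog_arm(
  increments=[
    {"tx":0,"ty":0,"tz":5,"wx":0,"wy":0,"wz":0,"gripper":0.5},
    {"tx":0,"ty":0,"tz":10,"wx":0,"wy":0,"wz":0,"gripper":0.5},
    {"tx":0,"ty":0,"tz":15,"wx":0,"wy":0,"wz":0,"gripper":0.5},
    {"tx":0,"ty":0,"tz":20,"wx":0,"wy":0,"wz":0,"gripper":0.5},
    {"tx":0,"ty":0,"tz":26,"wx":0,"wy":0,"wz":0,"gripper":0.5},
  ],
)

```text
time: 50.9
position: [0.6873, 0.2373, 0.0327]
tool_rot: [-0.814, 3.028, -0.005]
ft_force: [-0.2, -0.2, 0.6]
grip_width: 0.501
grip_force: 0.0
```

Request:
jog_arm(
  increments=[
    {"tx":0,"ty":0,"tz":0,"wx":0,"wy":0,"wz":0,"gripper":0.5},
    {"tx":0,"ty":0,"tz":0,"wx":0,"wy":0,"wz":0,"gripper":0.3},
    {"tx":0,"ty":0,"tz":0,"wx":0,"wy":0,"wz":0,"gripper":0.1},
    {"tx":0,"ty":0,"tz":0,"wx":0,"wy":0,"wz":0,"gripper":0.05},
    {"tx":0,"ty":0,"tz":0,"wx":0,"wy":0,"wz":0,"gripper":0.05},
  ],
  grip_force=40,
)

```text
time: 51.32
position: [0.6871, 0.2372, 0.0328]
tool_rot: [-0.815, 3.029, -0.005]
ft_force: [0.6, -0.4, -1.2]
grip_width: 0.281
grip_force: 0.0
```

Request:
jog_arm(
  increments=[
    {"tx":0,"ty":0,"tz":0,"wx":0,"wy":0,"wz":0,"gripper":0.05},
    {"tx":0,"ty":0,"tz":0,"wx":0,"wy":0,"wz":0,"gripper":0.05},
    {"tx":0,"ty":0,"tz":0,"wx":0,"wy":0,"wz":0,"gripper":0.05},
    {"tx":0,"ty":0,"tz":0,"wx":0,"wy":0,"wz":0,"gripper":0.05},
    {"tx":0,"ty":0,"tz":0,"wx":0,"wy":0,"wz":0,"gripper":0.05},
  ],
)

```text
time: 51.73
position: [0.6887, 0.2342, 0.0327]
tool_rot: [-0.811, 3.028, -0.01]
ft_force: [4.3, -3.7, 1.0]
grip_width: 0.157
grip_force: 40.0
```

Bar gripped (13.7 mm). Turn clockwise by 1.15 rad in two calls.

Request:
jog_arm(
  increments=[
    {"tx":0,"ty":0,"tz":0,"wx":0,"wy":0,"wz":0.1,"gripper":0.05},
    {"tx":0,"ty":0,"tz":0,"wx":0,"wy":0,"wz":0.22,"gripper":0.05},
    {"tx":0,"ty":0,"tz":0,"wx":0,"wy":0,"wz":0.34,"gripper":0.05},
    {"tx":0,"ty":0,"tz":0,"wx":0,"wy":0,"wz":0.46,"gripper":0.05},
    {"tx":0,"ty":0,"tz":0,"wx":0,"wy":0,"wz":0.58,"gripper":0.05},
  ],
)

```text
time: 52.15
position: [0.6883, 0.236, 0.0327]
tool_rot: [0.096, 3.132, -0.003]
ft_force: [3.9, -1.0, -1.5]
grip_width: 0.159
grip_force: 40.0
```

Request:
jog_arm(
  increments=[
    {"tx":0,"ty":0,"tz":0,"wx":0,"wy":0,"wz":0.12,"gripper":0.05},
    {"tx":0,"ty":0,"tz":0,"wx":0,"wy":0,"wz":0.24,"gripper":0.05},
    {"tx":0,"ty":0,"tz":0,"wx":0,"wy":0,"wz":0.36,"gripper":0.05},
    {"tx":0,"ty":0,"tz":0,"wx":0,"wy":0,"wz":0.48,"gripper":0.05},
    {"tx":0,"ty":0,"tz":0,"wx":0,"wy":0,"wz":0.57,"gripper":0.05},
  ],
)

```text
time: 52.57
position: [0.6889, 0.2378, 0.0327]
tool_rot: [0.971, 2.978, 0.004]
ft_force: [5.2, 0.3, -3.5]
grip_width: 0.156
grip_force: 40.0
```

Request:
jog_arm(
  increments=[
    {"tx":0,"ty":0,"tz":0,"wx":0,"wy":0,"wz":0,"gripper":0.05},
    {"tx":0,"ty":0,"tz":0,"wx":0,"wy":0,"wz":0,"gripper":0.05},
    {"tx":0,"ty":0,"tz":0,"wx":0,"wy":0,"wz":0,"gripper":0.05},
    {"tx":0,"ty":0,"tz":0,"wx":0,"wy":0,"wz":0,"gripper":0.05},
    {"tx":0,"ty":0,"tz":0,"wx":0,"wy":0,"wz":0,"gripper":0.05},
  ],
)

```text
time: 52.98
position: [0.6889, 0.2377, 0.0327]
tool_rot: [0.963, 2.98, 0.004]
ft_force: [6.9, 0.6, -2.7]
grip_width: 0.155
grip_force: 40.0
```

```bash
python3 st.py; python3 go.py 0 .6 .2 .1|head -1
```

```text
t 52.98 pos [0.6889 0.2377 0.0327] bath x,y [0.1347 0.0504] tool x [-0.811  0.585 -0.008] z [ 0.01 -0.   -1.  ] q [-0.44  0.58  0.1   1.41 -0.05  1.14  0.61] g 0.155 f [ 6.9  0.6 -2.7]
t 52.98 pos [0.6889 0.2377 0.0327] yaw 2.517 w(tool) [ 0.013 -0.004  2.517] grip 0.155 [ 6.9  0.6 -2.7]
```

Turned 1.15 rad. Release, rise and retreat.

Request:
jog_arm(
  increments=[
    {"tx":0,"ty":0,"tz":0,"wx":0,"wy":0,"wz":0,"gripper":0.3},
    {"tx":0,"ty":0,"tz":0,"wx":0,"wy":0,"wz":0,"gripper":0.5},
    {"tx":0,"ty":0,"tz":0,"wx":0,"wy":0,"wz":0,"gripper":0.5},
    {"tx":0,"ty":0,"tz":0,"wx":0,"wy":0,"wz":0,"gripper":0.5},
    {"tx":0,"ty":0,"tz":0,"wx":0,"wy":0,"wz":0,"gripper":0.5},
  ],
)

```text
time: 53.4
position: [0.6862, 0.2373, 0.0321]
tool_rot: [0.963, 2.985, -0.001]
ft_force: [-0.2, -0.2, -0.5]
grip_width: 0.442
grip_force: 0.0
```

Request:
jog_arm(
  increments=[
    {"tx":0,"ty":0,"tz":0,"wx":0,"wy":0,"wz":0,"gripper":0.5},
    {"tx":0,"ty":0,"tz":-20,"wx":0,"wy":0,"wz":0,"gripper":0.5},
    {"tx":0,"ty":0,"tz":-50,"wx":0,"wy":0,"wz":0,"gripper":0.5},
    {"tx":0,"ty":0,"tz":-85,"wx":0,"wy":0,"wz":0,"gripper":0.5},
    {"tx":0,"ty":0,"tz":-125,"wx":0,"wy":0,"wz":0,"gripper":0.5},
  ],
)

```text
time: 53.82
position: [0.6847, 0.2369, 0.1567]
tool_rot: [0.964, 2.987, -0.004]
ft_force: [0.9, 0.3, 0.8]
grip_width: 0.502
grip_force: 0.0
```

Request:
jog_arm(
  increments=[
    {"tx":35,"ty":0,"tz":-10,"wx":0,"wy":0,"wz":0,"gripper":0.5},
    {"tx":70,"ty":0,"tz":-20,"wx":0,"wy":0,"wz":0,"gripper":0.5},
    {"tx":105,"ty":0,"tz":-30,"wx":0,"wy":0,"wz":0,"gripper":0.5},
    {"tx":135,"ty":20,"tz":-30,"wx":0,"wy":0,"wz":0,"gripper":0.5},
    {"tx":165,"ty":40,"tz":-30,"wx":0,"wy":0,"wz":0,"gripper":0.5},
  ],
)

```text
time: 54.23
position: [0.5748, 0.367, 0.1885]
tool_rot: [0.965, 2.982, 0.003]
ft_force: [0.9, 0.7, 0.3]
grip_width: 0.502
grip_force: 0.0
```

Request:
jog_arm(
  increments=[
    {"tx":0,"ty":-40,"tz":0,"wx":0,"wy":0,"wz":0,"gripper":0.5},
    {"tx":0,"ty":-80,"tz":0,"wx":0,"wy":0,"wz":0,"gripper":0.5},
    {"tx":0,"ty":-120,"tz":0,"wx":0,"wy":0,"wz":0,"gripper":0.5},
    {"tx":0,"ty":-120,"tz":0,"wx":0,"wy":0,"wz":0,"gripper":0.5},
    {"tx":0,"ty":-120,"tz":0,"wx":0,"wy":0,"wz":0,"gripper":0.5},
  ],
)

```text
time: 54.65
position: [0.5044, 0.2668, 0.1864]
tool_rot: [0.967, 2.983, -0.001]
ft_force: [0.5, 1.4, 0.6]
grip_width: 0.5
grip_force: 0.0
```

```bash
python3 st.py; python3 tray.py | grep -E 'top|sc'
python3 - <<'E'
from h import *
im=snap('top');g=cv2.cvtColor(im['color'],cv2.COLOR_BGR2GRAY);q=proj(im,(.6861,.2376,.08));a,b=int(q[1]),int(q[0]);print(g[a-10:a+11,b-11:b+12])
for n in('top','scene'):
    im=snap(n)
    for t in('bottle_mid','selector','beaker'): print(n,t,[(np.round(d['bbox']).tolist(),round(d['conf'],2)) for d in vision.spot_in(n,t)])
    h=cv2.cvtColor(im['color'],cv2.COLOR_BGR2HSV);m=cv2.inRange(h,(0,150,80),(4,255,255))|cv2.inRange(h,(174,150,80),(180,255,255))
    n_,l,s,c=cv2.connectedComponentsWithStats(m);print('red',[(np.round(c[i],1),np.round(ray(im,*c[i],.088),3)) for i in range(1,n_) if s[i,4]>60])
E
```

```text
t 54.65 pos [0.5044 0.2668 0.1864] bath x,y [-0.0515  0.0656] tool x [-0.81   0.587 -0.005] z [ 0.005 -0.002 -1.   ] q [-0.59  0.15  0.06  1.67 -0.    1.32  0.41] g 0.5 f [0.5 1.4 0.6]
top [ 0.593  0.124 -0.068] err 0.06 bath [ 0.048 -0.07 ]
sc [ 0.595  0.126 -1.291] err 0.41 bath [ 0.049 -0.068]
top [ 0.602  0.226 -0.109] err 0.14 bath [0.049 0.032]
sc [0.61  0.192 0.266] err 0.58 bath [ 0.06  -0.001]
[[171 175 159 140 131 130 124 133 132 129 128 130 130 132 135 133 134 129
  128 134 134 134 132]
 [177 178 176 179 179 179 179 178 162 157 139 135 139 132 133 131 135 131
  128 127 131 130 130]
 [179 178 179 182 179 185 183 183 181 186 185 186 181 180 182 164 153 110
  132 128 132 133 128]
 [178 179 178 180 181 182 182 184 186 190 189 190 192 196 195 161  86  44
   95 180 182 163 154]
 [179 177 181 180 178 181 181 182 184 189 138 114 104 102  94  73  37  31
   60 138 194 188 191]
 [180 179 179 179 181 183 189 186 160 102  61  55  42  34  27  24  30  48
   44  78 191 191 189]
 [181 184 183 181 181 185 189 160  90  43  41  39  34  26  35  38  57  51
   10  48 164 191 189]
 [175 178 181 1
[... 1565 characters left out ...]
p beaker [([415.0, 186.0, 440.0, 208.0], 0.66), ([279.0, 158.0, 296.0, 177.0], 0.54)]
red [(array([280.6,  96.8]), array([0.922, 0.279, 0.088])), (array([135.5, 133.5]), array([0.756, 0.744, 0.088])), (array([212.2, 211.2]), array([0.517, 0.459, 0.088]))]
scene bottle_mid [([311.0, 282.0, 329.0, 313.0], 0.96), ([371.0, 167.0, 390.0, 192.0], 0.84), ([257.0, 285.0, 279.0, 318.0], 0.62), ([262.0, 170.0, 274.0, 197.0], 0.58)]
scene selector [([258.0, 204.0, 277.0, 228.0], 0.49)]
scene beaker [([353.0, 138.0, 363.0, 169.0], 0.53)]
red [(array([70.8, 66.1]), array([ 2.332, -0.179,  0.088])), (array([23.7, 75.3]), array([2.416, 0.024, 0.088])), (array([264.9, 290.2]), array([0.516, 0.459, 0.088]))]
```

The bar now slants the other way and stays there. Blocks, bottle and beaker are in place and the tool is clear. Handing in.

```bash
python3 -c "
from bench import ctrl
print(ctrl.close_job())"
```

```text
the job is handed in; nothing more can be done
None
```

I handed the job in but got no verdict back: by the last camera readings the bottle is on the coaster, both blocks present lie wells up in the tray, the knob stays past its detent and the beaker is unmoved (block 1 over-rotated on the first push, so I picked it up and tipped it again).

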